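# Crank the mower engine lift up to its marker

### The job

Pick up the red-handled crank from the bench, fit it fully home on the inclined square shaft of the green lift stand, and wind it clockwise until the yellow pointer of the engine platform is level with the red marker. Leave the crank on the shaft and let go of it; do not shift the red marker or knock the muffler guard, fuel filter or fuel valve about.

Things in the scene. Friction and masses are not known exactly. Their poses are not given: they have to be found in the camera images.
- crank_hub (a point): Loose crank, 0.4 kg, standing on its flat underside: dark steel hub 36 x 36 x 66 mm tall, and a flat arm (22 wide, 12 thick, level with the underside) to an upright red grip. This point is on the hub's axis, 33 mm above the underside. z: out of the hub's top; x: along the arm from hub to grip; hub faces are square to x and y.
- crank: The crank's origin: centre of its underside, 33 mm below crank_hub, same axes. Here opens the square socket: 21 mm wide, 42 mm deep, sides parallel to the hub's faces.
- crank_grip (a point): Middle of the crank's red grip: round sleeve 27 mm in diameter, from 16 to 80 mm above the underside, spinning freely on its pin, 85 mm from the hub's axis along x. This point is 48 mm above the underside. Axes as crank_hub (they do not spin with the sleeve).
- shaft_seat (a point): Square shaft, 18 mm wide, 38 mm long (last 10 mm taper to 10 mm), on a round 44 mm shoulder of the green gearbox. This point: on its axis at the shoulder, 140 mm above the bench, where the crank's underside rests. z: out along the shaft, 30 deg from vertical, leaning to the robot; x, y square to its sides, turning with it. Socket fits four ways. Turns with 0.15 N m friction and stays where left.
- pointer_tip (a point): Outer tip of the yellow pointer (6 mm thick, point half-way up it) on the engine platform, on the mast's side away from the robot. z is up. The platform rises 18 mm for each full clockwise turn of the shaft (seen looking down on the crank from its grip side) and stays where left.
- marker_tip (a point): Outer tip of the red marker tab (6 mm thick, point half-way up it), clamped on the mast beside the pointer's path, 34 to 58 mm above the pointer at the start. z is up. The mast (64 mm wide, 284 mm tall) stands 220 mm to the left of the shaft, seen from the robot, with platform and small engine beyond it.
- muffler_guard_c (a point): Bystander: pitted aluminium muffler guard, 120 x 80 x 32 mm; centre.
- fuel_filter_c (a point): Bystander: clear plastic inline fuel filter, 98 mm long, 38 mm across; centre.
- fuel_valve_c (a point): Bystander: brass fuel shutoff valve with a red lever, 86 mm long, 43 mm tall; centre.
Things that resemble listed ones, but are neither listed nor needed, are in the scene too. Of the things like the crank, leave any that is blue; of the rest the smaller one is meant.

How it is judged:
On the way, in this order (a step that is already met when the one before it is completed fails the run):
1. the crank is fully home on the square shaft (distance between crank and shaft_seat below 0.007 m and angle between the z axis of crank and the z axis of shaft_seat, either way round below 0.15 rad), for 0.2 s.
2. wound with the crank home until the pointer is less than one turn (16 mm) below the marker (distance between crank and shaft_seat below 0.01 m and z of pointer_tip in the frame of marker_tip above -0.016 m), for 0.05 s.
At the end, for the whole second after the job is handed in: The pointer is within 5 mm of the marker's height, and the crank is at rest, still fully home on the shaft (its underside within 8 mm of the shoulder, within 0.15 rad of the shaft's axis) (z of pointer_tip in the frame of marker_tip between -0.005 and 0.005 m and distance between crank and shaft_seat below 0.008 m and angle between the z axis of crank and the z axis of shaft_seat, either way round below 0.15 rad and linear speed of crank below 0.02 m/s); the robot touches nothing.
It fails at once if the red marker was shifted by more than 4 mm (distance of marker_tip from where it was at the start of the episode above 0.004 m).
It fails at once if a bystander (muffler guard, fuel filter or fuel valve) was knocked more than 40 mm (distance of any of muffler_guard_c, fuel_filter_c, fuel_valve_c from where it was at the start of the episode above 0.04 m).
It also fails if it takes over 67 s, if anything falls off the work surface, if the arm or the gripper's body presses on something with over 40 N, if the wrist force passes 120 N, or if a joint passes its speed limit or range.

### The arm

A 6-joint arm with a two-finger parallel gripper is mounted at the origin on the work surface. World frame = base frame: x ahead of the robot, y to its left, z up, the work surface at z = 0. Lengths are in m, angles in rad, forces in N, time in s.
With the tool pointing down it reaches from about 0.375 to 0.975 m from the base axis. Payload 3.8 kg.
Tool frame: the origin (TCP) lies on the mounting face of the last link; the fingertips stand 173 mm ahead of it and the grasp point (between the pads) lies 155 mm ahead of it; z points along the fingers, y is the direction in which the jaws open and shut (so a half turn about z gives the same grasp; the last joint's range is limited). The gripper opens to 85 mm and grips with 20 to 120 N. Pads are 22 mm wide; open, the fingers measure 114 mm over their backs; the gripper's body (76 mm by 85 mm) begins 54 mm behind the grasp point. The pads swing forward as they close: fully open they stand 13 mm farther back than shut.
Start: joints at [-1.145, 0.264, 1.604, -0, 1.274, -0.037], TCP at [0.301, -0.604, 0.405] pointing down, gripper open.
Joint ranges: [-2.63, 2.63], [-0.94, 2.18], [0.31, 2.57], [-1.31, 4.45], [0, 2.66], [-2.55, 2.55]. Speed limits (rad/s): [2.57, 2.57, 3.14, 3.14, 3.14, 3.14].

### API

Orientations are given as a rotation vector (axis times angle).
In Python, from workcell import bot gives the robot as it stands.
- The arm moves only by the shell command python3 -m jog 'ROWS' [FORCE]. ROWS is JSON, a list that holds one entry, the list of rows, each a list of 7 numbers: the closure, from 0 (fully open) to 1 (shut), then the shift along the tool's x, y, z in cm, then the turn, a rotation vector about the tool's x, y, z in rad. A call has 1 to 12 rows; each row is the pose to reach, as a shift and turn from the pose commanded when the call began, along the tool's axes at that moment; what a row does not reach only later rows make up. A row lasts 1/8 s, in which the tool goes at most 62.5 mm and 10.7 degrees, less where a joint would pass 70% of its speed; a pose out of reach is approached as far as the arm can. A call with a gripper value outside its range is refused whole. The fingers move at their own pace and stop on an object; FORCE is the grip in N (left out, the last holds). Time passes only in rows, so rows that repeat a pose let the fingers close. It gives the time, the measured TCP pose, the force and the opening at its end, in the units of the state.
- bot.read_state(): the state, without advancing time (a new reading comes with each control period).
- bot.read_camera(name): name is "side" or "top"; returns the picture (480x640x3 uint8, red, green, blue); there is no depth.
- bot.camera_model(name): a dict with "intrinsics" (3x3 intrinsics, pixels), "k1" (the pictures are not rectified: a ray, as slopes to the right and down, at radius r is drawn at 1 + k1 r^2 times it, then the intrinsics apply), "rvec" (rotation vector, rad) and "tvec" (3), from world to camera coordinates, as OpenCV has them. Camera axes: x right, y down, z forward; pixel columns grow to the right and rows downward; lengths in m; the calibration is good to about 2 mm. A picture is of the moment at which its call begins. camera_model takes no time and is no camera call.
- bot.finish_job(): hands the job in, once; it reports no verdict.
The state is a dict: "time": time; "q": joint angles; "joint_vel": joint speeds; "joint_torque": joint torques, N m; "tool_pos": TCP position; "tcp_rot": TCP orientation; "wrist_force": force on the tool from outside, world axes, zero at the start; "torque": the same for the moment, N m; "width": opening from 0.0 (shut) to 1.0 (fully open).
Only numpy, scipy, OpenCV 4.12 (cv2) and the standard library are available. Lean on these libraries where they do the work, as an engineer would, in place of code of your own. Each camera call takes 0.05 s, during which the arm holds its last target.

## Working session

There is one attempt and no reset: what is moved stays moved. The work goes in short steps, Python scripts to look and compute and a shell command to move; the robot and the scene stay as the last step left them, time stands still between calls to the robot, and variables do not carry over. Pictures are saved under pics/ and viewed, and the job is handed in when it is done.

```bash
ls; mkdir -p pics
python3 - <<'E'
from workcell import bot
import cv2
print(bot.read_state())
for n in("side","top"):
    m=bot.camera_model(n);print(n,m)
    cv2.imwrite(f"pics/{n}0.png",bot.read_camera(n)[:,:,::-1])
E
```

```text
pics
{'time': 0.0, 'q': array([-1.14490089e+00,  2.64752071e-01,  1.60538023e+00,  1.60726587e-05,
        1.27371559e+00, -3.69131884e-02]), 'joint_vel': array([-1.01329415e-03, -7.94609939e-05, -1.98491179e-05,  1.88417731e-03,
        4.94736879e-04, -5.74866913e-04]), 'joint_torque': array([ 1.51455817e-03, -5.15100682e+01, -3.67318618e+01, -5.92932270e-05,
        1.29709026e-02, -1.23407426e-05]), 'tool_pos': array([ 0.3012112 , -0.60367731,  0.40335897]), 'tcp_rot': array([-3.05569940e+00, -7.19992027e-01,  6.60508485e-04]), 'wrist_force': array([0.71416697, 0.27041147, 0.75320906]), 'torque': array([ 0.06573048,  0.02990643, -0.01691263]), 'width': 0.9962127347251678}
side {'intrinsics': array([[463.21624794,   0.        , 317.18167199],
       [  0.        , 463.21624794, 237.94645565],
       [  0.        ,   0.        ,   1.        ]]), 'k1': -0.0835404387865064, 'rvec': array([ 0.4153382 , -2.7565602 ,  1.14476435]), 'tvec': array([0.50930593, 0.2088101 , 0.97746805])}
top {'intrinsics': array([[513.69567417,   0.        , 322.45322321],
       [  0.        , 513.69567417, 236.56747275],
       [  0.        ,   0.        ,   1.        ]]), 'k1': -0.03368210687456754, 'rvec': array([ 2.1545084 , -2.18850605,  0.06576795]), 'tvec': array([-0.00822738,  0.55692421,  1.18129372])}
```

View pics/side0.png

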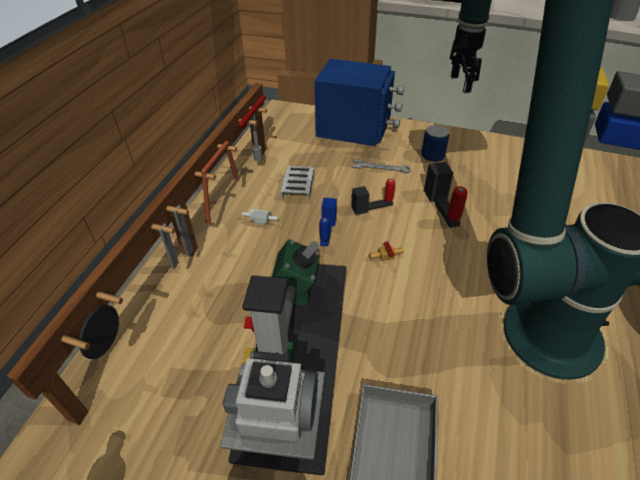

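View pics/top0.png

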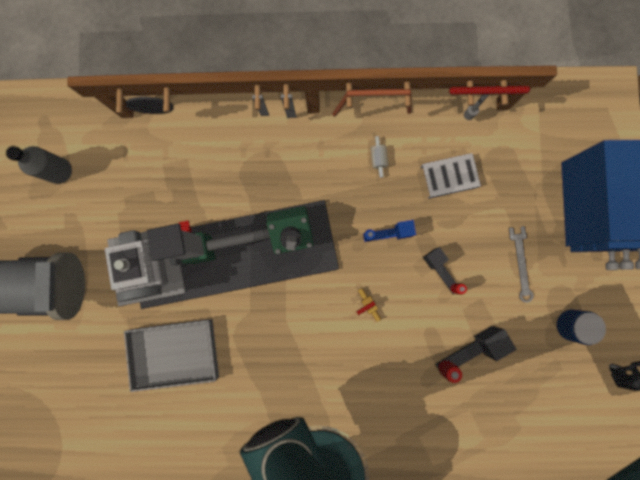

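The side view shows the small red crank with its hub near (360,200) and grip at (390,188). In the top view these are (435,258) and (459,288). The stand's shaft is at top (290,238). I'll zoom in to measure.

```bash
cat > h.py <<'E'
import numpy as np, cv2
from workcell import bot
from scipy.spatial.transform import Rotation as R
CM={n:bot.camera_model(n) for n in("side","top")}
def cam(n):
    m=CM[n];return m["intrinsics"],np.array([m["k1"],0,0,0,0.]),R.from_rotvec(m["rvec"]).as_matrix(),m["tvec"]
def proj(n,P):
    K,d,r,t=cam(n);return cv2.projectPoints(np.atleast_2d(np.array(P,float)),CM[n]["rvec"],t,K,d)[0].reshape(-1,2)
def ray(n,p):
    K,d,r,t=cam(n);u=cv2.undistortPoints(np.array([[p]],float),K,d)[0,0]
    v=r.T@np.array([u[0],u[1],1]);return -r.T@t,v/np.linalg.norm(v)
def onz(n,p,z):
    o,v=ray(n,p);return o+v*(z-o[2])/v[2]
def tri(ps,pt):
    a,u=ray("side",ps);b,v=ray("top",pt)
    s=np.linalg.lstsq(np.c_[u,-v],b-a,rcond=None)[0]
    p,q=a+s[0]*u,b+s[1]*v;return (p+q)/2,np.linalg.norm(p-q)
def crop(img,x,y,w,h,s,name,marks=()):
    c=cv2.resize(img[y:y+h,x:x+w,::-1],None,fx=s,fy=s,interpolation=cv2.INTER_CUBIC)
    for m in marks: cv2.circle(c,(int((m[0]-x+.5)*s),int((m[1]-y+.5)*s)),2,(255,0,255),-1)
    cv2.imwrite(f"pics/{name}.png",c)
E
python3 - <<'E'
import cv2
from h import *
s=cv2.imread("pics/side0.png")[:,:,::-1];t=cv2.imread("pics/top0.png")[:,:,::-1]
a=cv2.resize(s[160:230,330:410],None,fx=5,fy=5,interpolation=2)
b=cv2.resize(t[230:310,400:480],None,fx=5,fy=5,interpolation=2)
cv2.imwrite("pics/c1.png",np.hstack([a,b[:350]])[:,:,::-1])
cv2.imwrite("pics/c1b.png",b[:,:,::-1])
a=cv2.resize(s[225:315,240:340],None,fx=4,fy=4,interpolation=2)
b=cv2.resize(t[190:280,240:340],None,fx=4,fy=4,interpolation=2)
cv2.imwrite("pics/c2.png",np.hstack([a,b])[:,:,::-1])
a=cv2.resize(s[260:460,215:355],None,fx=3,fy=3,interpolation=2)
b=cv2.resize(t[200:320,100:220],None,fx=3,fy=3,interpolation=2)
b=np.vstack([b,np.zeros((240,360,3),np.uint8)])
cv2.imwrite("pics/c3.png",np.hstack([a,b])[:,:,::-1])
for n in CM:
  K,d,r,tt=cam(n);print(n,-r.T@tt)
E
```

```text
side [0.3120922  0.67100405 0.84308362]
top [ 0.46081885 -0.0391592   1.22139251]
```

View pics/c1.png

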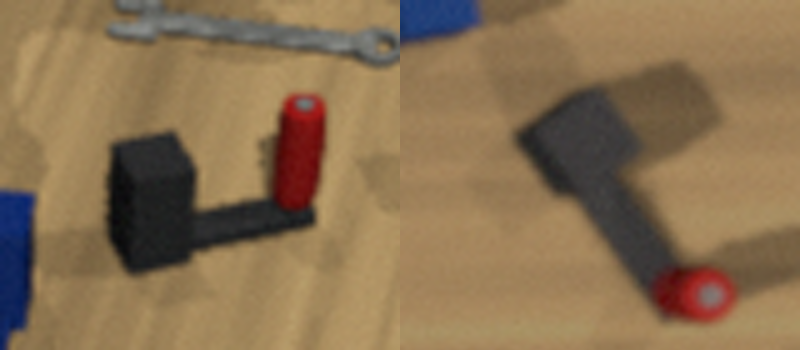

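View pics/c2.png

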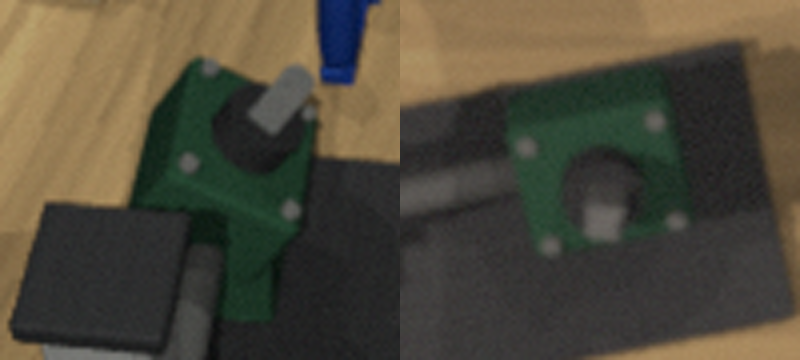

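View pics/c3.png

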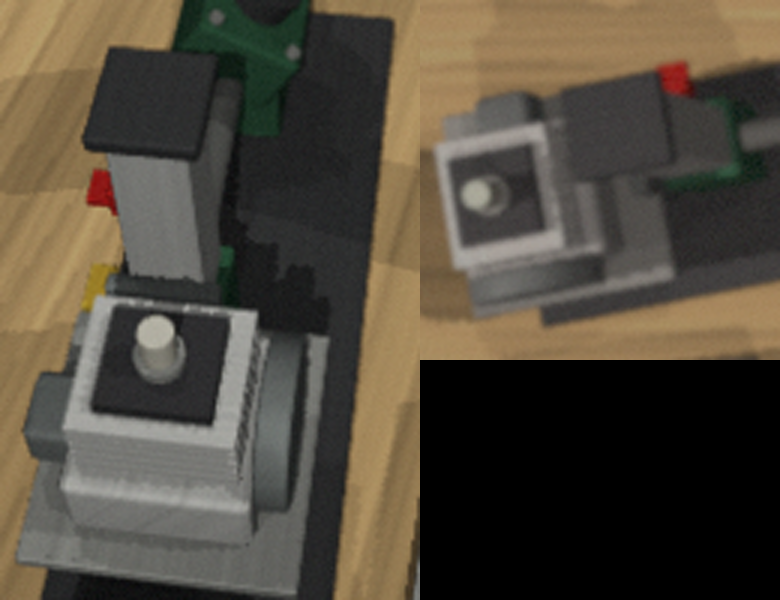

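View pics/c1b.png

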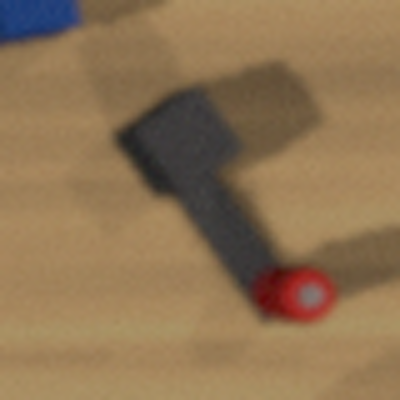

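The crops give these positions:
- **Crank:** pin top at side (390.6,180.6) and top (461.8,288.6).
- **Gearbox:** four bolts and the shoulder are visible in both views.
- **Marker and pointer:** red marker at side (249,323). The yellow pointer is at side (249,355) and hidden in the top view.

Next I'll triangulate.

Run:
```python
from h import *
np.set_printoptions(precision=4,suppress=True)
S=lambda x,y,f,ox,oy:((x+.5)/f-.5+ox,(y+.5)/f-.5+oy)
print("pin",tri(S(304,103,5,330,160),S(311,294,5,400,230)))
print("pin z.08",onz("side",S(304,103,5,330,160),.08),onz("top",S(311,294,5,400,230),.08))
sc=[(110,148),(172,135),(193,170),(131,183)]
tc=[(140,122),(200,88),(243,150),(185,187)]
for p in sc:print("hubS",onz("side",S(*p,5,330,160),.066))
for p in tc:print("hubT",onz("top",S(*p,5,400,230),.066))
bs=[(210,68),(310,114),(291,209),(188,163)]
bt=[(125,147),(255,121),(276,221),(150,247)]
B=[]
for p,q in zip(bs,bt):
    X,e=tri(S(*p,4,240,225),S(*q,4,240,190));B.append(X);print("bolt",X,e)
B=np.array(B);c=B.mean(0);u,s,v=np.linalg.svd(B-c);n=v[2]*np.sign(v[2][2]);print("c",c,"n",n,"tilt",np.degrees(np.arccos(n[2])),"az",np.degrees(np.arctan2(n[1],n[0])),s)
print("shaft tip",tri(S(298,76,4,240,225),S(203,222,4,240,190)))
print("shoulder",tri(S(258,127,4,240,225),S(203,187,4,240,190)))
# base plate edges in top view
for p in [(342/4+240-.0,44/4+190),(390/4+240,314/4+190)]: print("base",onz("top",p,0.012))
```

```text
pin (array([ 0.4309, -0.3238,  0.0809]), np.float64(0.0029765891301561055))
pin z.08 [ 0.4296 -0.3254  0.08  ] [ 0.4323 -0.3237  0.08  ]
hubS [ 0.5234 -0.2754  0.066 ]
hubS [ 0.4943 -0.2957  0.066 ]
hubS [ 0.4769 -0.2701  0.066 ]
hubS [ 0.5056 -0.2503  0.066 ]
hubT [ 0.5101 -0.2532  0.066 ]
hubT [ 0.5249 -0.2806  0.066 ]
hubT [ 0.4968 -0.299   0.066 ]
hubT [ 0.4806 -0.2725  0.066 ]
bolt [0.5608 0.0815 0.2021] 0.0074994106430041636
bolt [0.5577 0.0167 0.1108] 0.05876672019368777
bolt [0.5387 0.0157 0.029 ] 0.0028134760374177326
bolt [0.5425 0.0856 0.1409] 0.052796955168631955
c [0.5499 0.0499 0.1207] n [-0.9232 -0.3055  0.2333] tilt 76.50760360595238 az -161.6876993989021 [0.1374 0.0393 0.0013]
shaft tip (array([0.5261, 0.0458, 0.1716]), np.float64(0.004451057663834516))
shoulder (array([0.5477, 0.049 , 0.1301]), np.float64(0.004034564912055456))
base [ 0.6422 -0.0253  0.012 ]
base [ 0.4817 -0.051   0.012 ]
```

Run:
```python
from h import *
np.set_printoptions(precision=4,suppress=True)
S=lambda x,y,f,ox,oy:((x+.5)/f-.5+ox,(y+.5)/f-.5+oy)
bs=[(210,68),(310,114),(291,209),(188,163)]
bt=[(255,121),(276,221),(150,247),(125,147)]
B=[]
for p,q in zip(bs,bt):
    X,e=tri(S(*p,4,240,225),S(*q,4,240,190));B.append(X);print("bolt",X,e)
B=np.array(B);c=B.mean(0);u,s,v=np.linalg.svd(B-c);n=v[2]*np.sign(v[2][2]);print("c",c,"n",n,"tilt",np.degrees(np.arccos(n[2])),"az",np.degrees(np.arctan2(n[1],n[0])),s)
d=(B[0]+B[1]-B[2]-B[3]);d/=np.linalg.norm(d);print("along -y dir",d,np.degrees(np.arctan2(d[1],d[0])))
print("axis->z=.14",c+n*(.14-c[2])/n[2])
# base edges (top view pixels) long edge near robot / far
for z in (0.01,):
  for p in [(327,202),(338,267),(142,304),(200,224)]: print("base",onz("top",p,z))
# marker/pointer side
```

```text
bolt [0.583  0.0207 0.1365] 0.001758836212356189
bolt [0.5307 0.0114 0.1071] 0.003262292970468631
bolt [0.5185 0.0802 0.1087] 0.0014258507073418982
bolt [0.5701 0.0899 0.1381] 0.0017003731377543494
c [0.5506 0.0506 0.1226] n [-0.4749 -0.107   0.8735] tilt 29.128331247415684 az -167.30749442676714 [0.0702 0.0605 0.0001]
along -y dir [ 0.179  -0.9836 -0.0231] -79.68752534600954
axis->z=.14 [0.5411 0.0485 0.14  ]
base [ 0.64   -0.0288  0.01  ]
base [ 0.4852 -0.0523  0.01  ]
base [0.4045 0.4132 0.01  ]
base [0.5926 0.2751 0.01  ]
```

Run:
```python
from h import *
s=cv2.imread("pics/side0.png")[:,:,::-1];t=cv2.imread("pics/top0.png")[:,:,::-1]
a=cv2.resize(s[235:270,290:330],None,fx=10,fy=10,interpolation=2)
b=cv2.resize(t[222:257,272:312],None,fx=10,fy=10,interpolation=2)
o=np.hstack([a,b]).astype(float)*2
cv2.imwrite("pics/c4.png",np.clip(o,0,255).astype(np.uint8)[:,:,::-1])
```

```text
(no output)
```

View pics/c4.png

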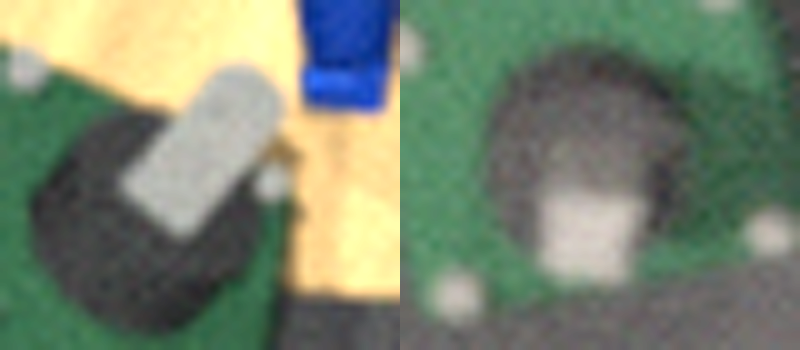

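Run:
```python
from h import *
np.set_printoptions(precision=4,suppress=True)
az=np.radians(-170.3);t=np.radians(30)
n=np.array([np.sin(t)*np.cos(az),np.sin(t)*np.sin(az),np.cos(t)])
l=np.array([-np.sin(az),np.cos(az),0]);  # horizontal
l=-l if l[1]<0 else l
f=np.cross(l,n) # 
print("n",n,"l(left)",l,"f=l x n",f)
seat=np.array([.5411,.0485,.14])
def onpl(nm,p,d):
    o,v=ray(nm,p);P=seat+d*n;return o+v*((P-o)@n)/(v@n)
for a in [(118,185),(180,238)]:
    X=onpl("side",(a[0]/10-.5+290,a[1]/10-.5+235),0)-seat
    print("edge",X@l,X@f)
print("circle side")
for a in [(32,215),(150,105),(150,335),(90,125),(262,235)]:
    X=onpl("side",(a[0]/10-.5+290,a[1]/10-.5+235),0)-seat;print(X@l,X@f,np.hypot(X@l,X@f))
print("circle top")
for a in [(490,150),(590,45),(690,140),(505,215)]:
    X=onpl("top",((a[0]-400)/10-.5+272,a[1]/10-.5+222),0)-seat;print(X@l,X@f,np.hypot(X@l,X@f))
print("tip patch top, on d=.038/.028")
for a in [(540,198),(640,192),(630,280),(540,262)]:
    X=onpl("top",((a[0]-400)/10-.5+272,a[1]/10-.5+222),.030)-seat;print(X@l,X@f)
print(proj("top",[seat,seat+.038*n]),proj("side",[seat,seat+.038*n]))
```

```text
n [-0.4929 -0.0842  0.866 ] l(left) [-0.1685  0.9857 -0.    ] f=l x n [0.8536 0.1459 0.5   ]
edge 0.00455244977612705 0.01055838021553769
edge 0.01055398429477204 -0.005243467938910387
circle side
0.02277542171612391 0.027300546879495038 0.03555333590912103
-0.020694688758646197 0.007401471156265595 0.02197844212163976
0.03875745957488715 -0.0030812112222549605 0.03887974453742156
-0.007596620171349017 0.01945223362934337 0.02088296030734876
-0.0005468357315706953 -0.023128821524660625 0.023135285051992055
circle top
0.019009491791490196 0.012301619576915388 0.022642672598125007
-0.006267404360240552 0.03174033424782502 0.03235319420982132
-0.022632226795599526 0.006044800530262493 0.02342556943124574
0.018984042976301727 -0.0031959567124780113 0.01925118248404768
tip patch top, on d=.038/.028
0.008396551935831354 0.013240357328085688
-0.011922357405483754 0.01040455142761294
-0.006056550678846999 -0.008950683112066461
0.011301025199365254 -0.0010823134481054708
[[290.5145 240.0132]
 [290.8541 247.9423]] [[306.0677 253.5551]
 [314.8373 243.2779]]
```

The shaft's face normal is about 20° clockwise from the stand's left direction. The seat is at about (0.541, 0.0485, 0.140), leaning at azimuth -170.3°. The crank hub is at (0.5016, -0.2746) with yaw about -145.2°. Next I'll write a planning helper, then approach.

```bash
cat > pl.py <<'E'
from h import *
import json,os
np.set_printoptions(precision=4,suppress=True)
def vert(azdeg): # tool down, tool y at azimuth
    a=np.radians(azdeg);y=np.array([np.cos(a),np.sin(a),0]);z=np.array([0,0,-1.]);return np.c_[np.cross(y,z),y,z]
def load():
    d=json.load(open("cmd.json"));return np.array(d["p"]),np.array(d["R"])
def save(p,Rm): json.dump({"p":list(map(float,p)),"R":np.array(Rm).tolist()},open("cmd.json","w"))
if not os.path.exists("cmd.json"): save([.301,-.604,.405],vert(np.degrees(-1.145+.037)))
def rel(p,Rm,base=None):
    p0,R0=base or load()
    s=R0.T@(np.array(p)-p0)*100;w=R.from_matrix(R0.T@Rm).as_rotvec()
    print("shift cm",np.round(s,2),"rot",np.round(w,3),"rows>=",round(max(np.linalg.norm(s)/6.25,np.degrees(np.linalg.norm(w))/10.7),1));return s,w
def upd(row): # last row typed (7 numbers)
    p0,R0=load();save(p0+R0@np.array(row[1:4])/100,R0@R.from_rotvec(row[4:7]).as_matrix());st()
def st():
    p,Rm=load();s=bot.read_state();r=R.from_rotvec(s["tcp_rot"]).as_matrix()
    print("t",s["time"],"pos err mm",(s["tool_pos"]-p)*1e3,"rot err",R.from_matrix(Rm.T@r).as_rotvec(),"F",s["wrist_force"],"w",s["width"],"q",s["q"])
    open("log.txt","a").write(json.dumps([list(s["q"]),list(s["tool_pos"]),list(s["tcp_rot"])])+"\n")
az=np.radians(-170.3);t=np.radians(30)
n=np.array([np.sin(t)*np.cos(az),np.sin(t)*np.sin(az),np.cos(t)])
l=np.array([np.sin(az),-np.cos(az),0]);f=np.cross(l,n)
seat=np.array([.5411,.0485,.14])
E
python3 - <<'E'
from pl import *
st()
rel([.5016,-.2746,.32],vert(-55.2))
rel([.5016,-.2746,.203],vert(-55.2),([.5016,-.2746,.32],vert(-55.2)))
E
```

```text
t 0.1 pos err mm [ 0.2234  0.2947 -1.5252] rot err [0.0021 0.0001 0.    ] F [ 0.0877  0.1605 -0.0262] w 0.9966439565594458 q [-1.1449  0.2647  1.6053 -0.      1.2737 -0.0369]
shift cm [ 32.66 -20.52   8.5 ] rot [ 0.     0.    -0.145] rows>= 6.3
shift cm [ 0.   0.  11.7] rot [0. 0. 0.] rows>= 1.9
```

```bash
python3 -m jog '[[[0,32.7,-20.5,8.5,0,0,-0.145],[0,32.7,-20.5,8.5,0,0,-0.145],[0,32.7,-20.5,8.5,0,0,-0.145],[0,32.7,-20.5,8.5,0,0,-0.145],[0,32.7,-20.5,8.5,0,0,-0.145],[0,32.7,-20.5,8.5,0,0,-0.145],[0,32.7,-20.5,8.5,0,0,-0.145],[0,32.7,-20.5,8.5,0,0,-0.145],[0,32.7,-20.5,8.5,0,0,-0.145]]]' 30
python3 - <<'E'
from pl import *
upd([0,32.7,-20.5,8.5,0,0,-0.145])
s=bot.read_camera("side");t=bot.read_camera("top")
cv2.imwrite("pics/d1.png",np.hstack([cv2.resize(s[90:290,290:490],(400,400)),cv2.resize(t[200:400,370:570],(400,400))])[:,:,::-1])
rel([.5016,-.2746,.203],vert(-55.2))
E
```

```text
time: 1.23
tool_pos: [0.5021, -0.2756, 0.3199]
tcp_rot: [2.997, 0.939, -0.0]
wrist_force: [0.4, 0.2, 0.5]
width: 1.001
t 1.225 pos err mm [ 0.057  -1.0215 -0.0542] rot err [-0.0007 -0.0004  0.0006] F [0.4328 0.1779 0.5043] w 1.0012316126325507 q [-0.5452  0.1403  1.9142 -0.0008  1.0867  0.4187]
shift cm [-0.04 -0.03 11.7 ] rot [0. 0. 0.] rows>= 1.9
```

View pics/d1.png

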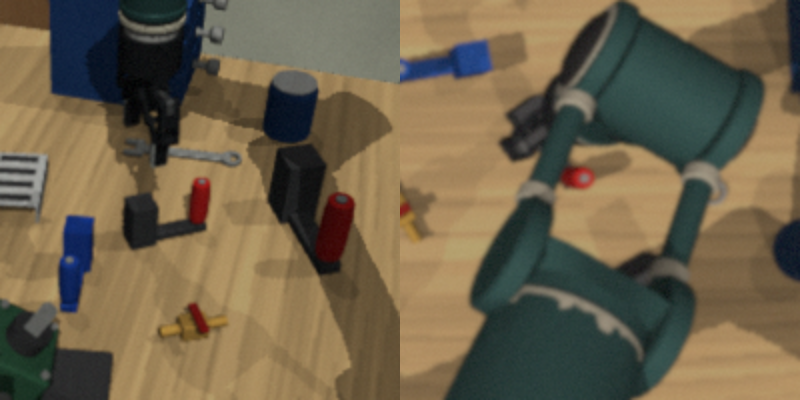

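The gripper hangs above the crank with its fingers straddling the hub (side crop hub at about (140,220)). I'll descend in two stages and grip.

```bash
python3 -m jog '[[[0,-0.04,-0.03,4,0,0,0],[0,-0.04,-0.03,8,0,0,0],[0,-0.04,-0.03,10,0,0,0],[0,-0.04,-0.03,11.7,0,0,0],[0,-0.04,-0.03,11.7,0,0,0]]]' 40
python3 - <<'E'
from pl import *
upd([0,-.04,-.03,11.7,0,0,0])
s=bot.read_camera("side")
cv2.imwrite("pics/d2.png",cv2.resize(s[90:290,290:490],(600,600))[:,:,::-1])
E
```

```text
time: 1.95
tool_pos: [0.5016, -0.2748, 0.2019]
tcp_rot: [-2.997, -0.939, 0.002]
wrist_force: [-1.1, -0.0, -0.6]
width: 1.001
t 1.95 pos err mm [-0.023  -0.2004 -1.1189] rot err [ 0.0016 -0.0007  0.0005] F [-1.0554 -0.0247 -0.6035] w 1.000883597641148 q [-0.5447  0.2793  1.996  -0.0001  0.868   0.4189]
```

View pics/d2.png

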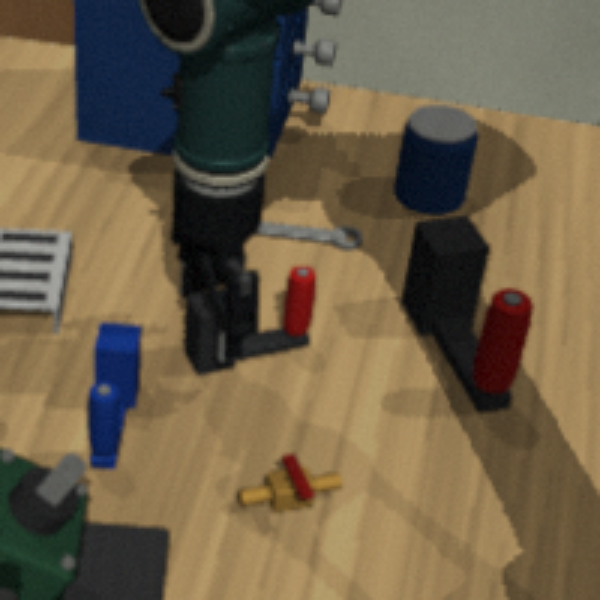

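The fingers straddle the hub (around (215,330) in the crop) and the crank hasn't moved. I'll close, then lift.

```bash
python3 -m jog '[[[1,0,0,0,0,0,0],[1,0,0,0,0,0,0],[1,0,0,0,0,0,0],[1,0,0,0,0,0,0],[1,0,0,0,0,0,0],[1,0,0,0,0,0,0],[1,0,0,-4,0,0,0],[1,0,0,-10,0,0,0],[1,0,0,-15,0,0,0],[1,0,0,-18,0,0,0],[1,0,0,-18,0,0,0]]]' 70
python3 - <<'E'
from pl import *
upd([1,0,0,-18,0,0,0])
s=bot.read_camera("side")
t=bot.read_camera("top")
cv2.imwrite("pics/d3.png",np.hstack([cv2.resize(s[20:220,290:490],(400,400)),cv2.resize(t[170:370,370:570],(400,400))])[:,:,::-1])
E
```

```text
time: 3.38
tool_pos: [0.5024, -0.2748, 0.3847]
tcp_rot: [2.994, 0.939, 0.005]
wrist_force: [-0.1, 0.1, -5.1]
width: 0.412
t 3.375 pos err mm [ 0.8697 -0.2504  1.6879] rot err [-0.0041  0.0019 -0.0001] F [-0.11    0.1075 -5.075 ] w 0.4124174176121387 q [-0.544   0.0837  1.8514  0.0001  1.202   0.4189]
```

View pics/d3.png

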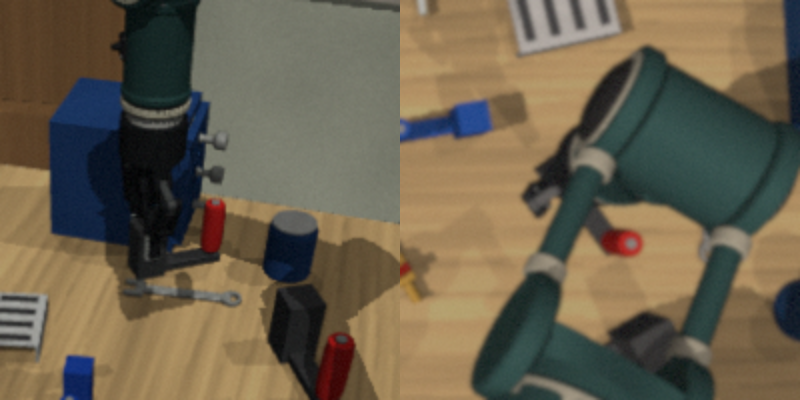

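```bash
cat >> pl.py <<'E'
def ins(phi=20.):
    c,s_=np.cos(np.radians(phi)),np.sin(np.radians(phi));x=c*l+s_*f;z=-n;return np.c_[x,np.cross(z,x),z]
E
python3 - <<'E'
from pl import *
p=seat+n*(.202+.07);print(p)
rel(p,ins())
E
```

```text
[0.407  0.0256 0.3756]
shift cm [  9.38 -30.04   0.74] rot [-0.396  0.362 -0.765] rows>= 5.0
```

```bash
python3 -m jog '[[[1,1,-3,0,-0.04,0.04,-0.08],[1,2.5,-8,0,-0.1,0.09,-0.19],[1,4,-13,0.3,-0.17,0.15,-0.32],[1,5.5,-18,0.5,-0.24,0.22,-0.46],[1,7,-23,0.6,-0.3,0.28,-0.59],[1,8.4,-27,0.7,-0.36,0.33,-0.69],[1,9.1,-29,0.7,-0.385,0.35,-0.74],[1,9.4,-30,0.7,-0.396,0.362,-0.765],[1,9.4,-30,0.7,-0.396,0.362,-0.765],[1,9.4,-30,0.7,-0.396,0.362,-0.765],[1,9.4,-30,0.7,-0.396,0.362,-0.765]]]'
python3 - <<'E'
from pl import *
upd([1,9.4,-30,0.7,-0.396,0.362,-0.765])
s=bot.read_camera("side");t=bot.read_camera("top")
cv2.imwrite("pics/e1s.png",s[:,:,::-1]);cv2.imwrite("pics/e1t.png",t[:,:,::-1])
cv2.imwrite("pics/e1.png",np.hstack([cv2.resize(s[130:330,220:420],(400,400)),cv2.resize(t[140:340,200:400],(400,400))])[:,:,::-1])
E
```

```text
time: 4.85
tool_pos: [0.4082, 0.0247, 0.3756]
tcp_rot: [2.156, 1.797, 0.649]
wrist_force: [0.7, -0.2, -4.8]
width: 0.414
t 4.85 pos err mm [ 0.7554 -0.6799 -0.3766] rot err [ 0.0003 -0.001   0.0013] F [ 0.7296 -0.2114 -4.7569] w 0.41392628134476345 q [-0.0456 -0.4252  2.3386  0.1605  0.7219  0.0424]
```

View pics/e1.png

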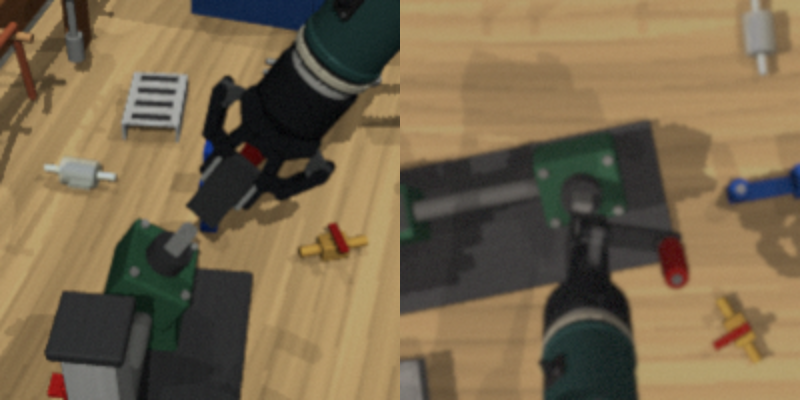

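The tilted pose was reached: the crank is in hand just off the shaft tip, with its arm to the right. I'll check alignment against the predicted points.

Run:
```python
from pl import *
s=cv2.imread("pics/e1s.png")[:,:,::-1];t=cv2.imread("pics/e1t.png")[:,:,::-1]
st_=bot.read_state();T=R.from_rotvec(st_["tcp_rot"]).as_matrix();p=st_["tool_pos"]
pts=[[sx*.018,sy*.018,.202-h] for h in(0,.066) for sx in(-1,1) for sy in(-1,1)]+[[-.085,0,.122]]
W=[p+T@np.array(a) for a in pts]+[seat,seat+.038*n]
for nm,im,(x,y) in(("side",s,(290,190)),("top",t,(270,220))):
    c=cv2.resize((np.clip(im[y:y+80,x:x+80].astype(float)*1.7,0,255)).astype(np.uint8),None,fx=5,fy=5,interpolation=2)[:,:,::-1].copy()
    for k,m in enumerate(proj(nm,W)):
        cv2.circle(c,(int((m[0]-x+.5)*5),int((m[1]-y+.5)*5)),3,(255,0,255) if k<4 else (255,255,0) if k<8 else (0,255,255),-1)
    if nm=="side":A=c
cv2.imwrite("pics/e2.png",np.hstack([A,c]))
print("axis err",T[:,2]+n, "origin rel seat in l,f,n",[(p+T@np.array([0,0,.202])-seat)@v*1e3 for v in(l,f,n)])
```

```text
axis err [-0.0005 -0.0008 -0.0004] origin rel seat in l,f,n [np.float64(-1.0658766011143195), np.float64(0.7195047192365585), np.float64(69.67822053348279)]
```

View pics/e2.png

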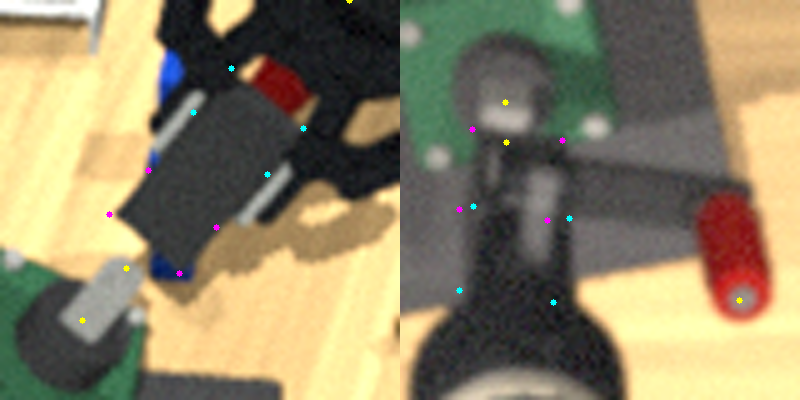

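Run:
```python
from pl import *
st()
rel(seat+n*(.202),ins())
```

```text
t 4.95 pos err mm [ 0.6746 -0.5676 -0.2847] rot err [ 0.0001 -0.0007  0.0012] F [-1.0409  0.0317 -5.0377] w 0.40843605193540855 q [-0.0454 -0.4256  2.3387  0.1607  0.7219  0.0424]
shift cm [ 0.01 -0.05  7.02] rot [-0.  0.  0.] rows>= 1.1
```

```bash
python3 -m jog '[[[1,0.06,-0.1,1.5,0,0,0],[1,0.06,-0.1,2.8,0,0,0],[1,0.06,-0.1,3.6,0,0,0],[1,0.06,-0.1,4.2,0,0,0],[1,0.06,-0.1,4.5,0,0,0],[1,0.06,-0.1,4.5,0,0,0]]]'
python3 - <<'E'
from pl import *
upd([1,0.06,-0.1,4.5,0,0,0])
s_=bot.read_state();print(R.from_rotvec(s_["tcp_rot"]).as_matrix().T@s_["wrist_force"])
E
```

```text
time: 5.7
tool_pos: [0.4292, 0.03, 0.3362]
tcp_rot: [2.155, 1.799, 0.649]
wrist_force: [-0.4, -0.8, -4.8]
width: 0.408
t 5.7 pos err mm [ 0.3818  0.0602 -0.5003] rot err [0.0004 0.     0.    ] F [-0.4062 -0.8135 -4.8153] w 0.40795030661248294 q [-0.0278 -0.3294  2.3532  0.1717  0.6103  0.0365]
[-1.671  -2.4459  3.9038]
```

```bash
python3 -m jog '[[[1,0,0,0.7,0,0,0],[1,0,0,1.3,0,0,0],[1,0,0,1.8,0,0,0],[1,0,0,2.2,0,0,0],[1,0,0,2.4,0,0,0],[1,0,0,2.4,0,0,0]]]'
python3 - <<'E'
from pl import *
upd([1,0,0,2.4,0,0,0])
s_=bot.read_state();T=R.from_rotvec(s_["tcp_rot"]).as_matrix();print(T.T@s_["wrist_force"],"height",(s_["tool_pos"]+T[:,2]*.202-seat)@n)
s=bot.read_camera("side");t=bot.read_camera("top")
cv2.imwrite("pics/f1.png",np.hstack([cv2.resize(s[190:290,260:360],(400,400)),cv2.resize(t[190:290,240:340],(400,400))])[:,:,::-1])
E
```

```text
time: 6.45
tool_pos: [0.4407, 0.032, 0.3163]
tcp_rot: [2.155, 1.8, 0.649]
wrist_force: [-10.9, -2.0, 6.5]
width: 0.412
t 6.45 pos err mm [ 0.1109 -0.0338  0.4756] rot err [ 0.0012 -0.0001 -0.0006] F [-10.8928  -2.0208   6.534 ] w 0.41210539018037434 q [-0.0215 -0.2752  2.3549  0.181   0.5551  0.0282]
[ -2.3097  -5.9111 -11.1872] height 0.0015699575898042346
```

View pics/f1.png

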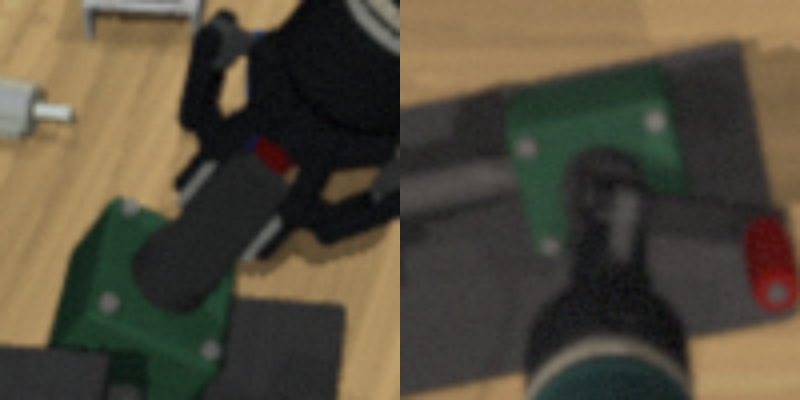

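The hub appears seated on the shoulder. Axial force has risen by about 15 N with an estimated 1.6 mm left. I'll push slightly more to confirm.

```bash
python3 -m jog '[[[1,0,0,0.15,0,0,0],[1,0,0,0.3,0,0,0],[1,0,0,0.3,0,0,0]]]'
python3 - <<'E'
from pl import *
upd([1,0,0,0.3,0,0,0])
s_=bot.read_state();T=R.from_rotvec(s_["tcp_rot"]).as_matrix();print(T.T@s_["wrist_force"],"height",(s_["tool_pos"]+T[:,2]*.202-seat)@n)
E
```

```text
time: 6.92
tool_pos: [0.4413, 0.0319, 0.3164]
tcp_rot: [2.155, 1.802, 0.647]
wrist_force: [-43.3, -8.0, 38.9]
width: 0.412
t 6.925 pos err mm [-0.8527 -0.2935  3.1607] rot err [ 0.0031 -0.0003 -0.0018] F [-43.3364  -8.03    38.9433] w 0.41217839421010194 q [-0.0216 -0.2736  2.3533  0.1807  0.5571  0.0272]
[ -6.964  -17.5645 -55.6965] height 0.0013930771990268314
```

```bash
python3 -m jog '[[[1,0,0,-0.3,0,0,0],[0.3,0,0,-0.3,0,0,0],[0,0,0,-0.3,0,0,0],[0,0,0,-0.3,0,0,0],[0,0,0,-0.3,0,0,0],[0,0,0,-0.3,0,0,0]]]'
cat > kin.py <<'E'
from pl import *
from scipy.optimize import least_squares
Rz=lambda a:R.from_euler("z",a).as_matrix();Ry=lambda a:R.from_euler("y",a).as_matrix()
def fk(q,k):
    h,b,a1,L1,L2,o2,d6,e=k
    A=Rz(q[0]);B=A@Ry(q[1]);C=A@Ry(q[1]+q[2]);D=C@Rz(q[3]);E=D@Ry(q[4]);F=E@Rz(q[5])@Rz(np.pi/2)
    return A@[a1,b,h]+B@[0,0,L1]+C@[o2,0,L2]+E@[0,e,d6],F
def fit():
    D=[json.loads(x) for x in open("log.txt")]
    g=lambda k:np.concatenate([fk(q,k)[0]-p for q,p,_ in D]+[1e-3*(k-k0)])
    k0=np.array([.3,.0,0,.4,.4,0,.1,0])
    s=least_squares(g,k0);r=[np.linalg.norm(fk(q,s.x)[0]-p)*1e3 for q,p,_ in D]
    ro=[R.from_matrix(fk(q,s.x)[1].T@R.from_rotvec(w).as_matrix()).magnitude() for q,_,w in D]
    return s.x,r,ro
def ik(p,Rm,k,q0):
    lo=np.array([-2.63,-.94,.31,-1.31,0,-2.55]);hi=np.array([2.63,2.18,2.57,4.45,2.66,2.55])
    def g(q):
        a,b=fk(q,k);return np.r_[(a-p)*10,R.from_matrix(b.T@Rm).as_rotvec()]
    s=least_squares(g,np.clip(q0,lo+1e-3,hi-1e-3),bounds=(lo,hi));return s.x,np.linalg.norm(s.fun)
E
python3 - <<'E'
from kin import *
upd([0,0,0,-0.3,0,0,0])
k,r,ro=fit();print(k,np.round(r,2),np.round(ro,4))
Rm=ins();q=bot.read_state()["q"]
for h in(.212,.28):
  for a in range(0,360,30):
    d=-(np.cos(np.radians(20+a))*l+np.sin(np.radians(20+a))*f)
    x,e=ik(seat+h*n+.085*d,Rm,k,q);print(h,a,x,round(e,4))
E
```

```text
time: 7.68
tool_pos: [0.4411, 0.032, 0.3154]
tcp_rot: [2.155, 1.799, 0.65]
wrist_force: [0.8, 0.3, -0.1]
width: 1.0
t 7.675 pos err mm [ 0.446   0.0238 -0.4272] rot err [ 0.0002 -0.     -0.    ] F [ 0.794   0.3176 -0.1498] w 1.0001178547381584 q [-0.0213 -0.2734  2.3557  0.1816  0.5516  0.0282]
[0.2518 0.0249 0.     0.512  0.5662 0.0014 0.1743 0.    ] [0. 0. 0. 0. 0. 0. 0. 0. 0. 0.] [0. 0. 0. 0. 0. 0. 0. 0. 0. 0.]
0.212 0 [-0.267  -0.2883  2.3794  0.3818  0.6029 -0.3542] 0.0
0.212 30 [-0.2354 -0.3588  2.4632  0.3672  0.5804 -0.3174] 0.0
0.212 60 [-0.1268 -0.4162  2.5169  0.2809  0.5541 -0.1498] 0.0
0.212 90 [ 0.029  -0.4263  2.5188  0.1378  0.534   0.1085] 0.0
0.212 120 [ 0.1588 -0.3837  2.468   0.0103  0.5338  0.3311] 0.0
0.212 150 [ 0.2152 -0.3179  2.3853 -0.0438  0.5515  0.4262] 0.0
0.212 180 [ 0.2003 -0.2556  2.2972 -0.0285  0.5768  0.3998] 0.0
0.212 210 [ 0.1356 -0.2085  2.2255  0.0298  0.6014  0.2953] 0.0
0.212 240 [ 0.0424 -0.181   2.1851  0.1091  0.6201  0.1501] 0.0
0.212 270 [-0.0613 -0.1748  2.1838  0.1953  0.6296 -0.01  ] 0.0
0.212 300 [-0.159  -0.1909  2.2218  0.2775  0.6291 -0.1642] 0.0
0.212 330 [-0.2341 -0.2295  2.2918  0.3448  0.6195 -0.2895] 0.0
0.28 0 [-0.3128 -0.4392  2.3616  0.3376  0.7754 -0.322 ] 0.0
0.28 30 [-0.2841 -0.5263  2.4437  0.3195  0.7714 -0.2831] 0.0
0.28 60 [-0.1668 -0.5977  2.496   0.2419  0.759  -0.1219] 0.0
0.28 90 [ 0.0095 -0.6095  2.4978  0.1184  0.7387  0.1227] 0.0
0.28 120 [ 0.1575 -0.5549  2.4483  0.0089  0.7246  0.3322] 0.0
0.28 150 [ 0.2204 -0.4725  2.3674 -0.0385  0.724   0.4222] 0.0
0.28 180 [ 0.2034 -0.396   2.2808 -0.0255  0.7336  0.3976] 0.0
0.28 210 [ 0.1325 -0.3393  2.21    0.027   0.7477  0.2974] 0.0
0.28 240 [ 0.0313 -0.3068  2.1701  0.0999  0.7613  0.1569] 0.0
0.28 270 [-0.0812 -0.3     2.1687  0.1788  0.7709  0.0021] 0.0
0.28 300 [-0.1881 -0.3199  2.2063  0.2525  0.7755 -0.1459] 0.0
0.28 330 [-0.2722 -0.3669  2.2754  0.3098  0.7764 -0.2639] 0.0
```

The fitted kinematics match exactly, and the full winding circle is reachable without changing orientation. I'll back off and check that the crank stays home.

```bash
python3 -m jog '[[[0,0,0,-2,0,0,0],[0,0,0,-5,0,0,0],[0,0,0,-8.5,0,0,0],[0,-4,0,-8.5,0,0,0],[0,-8.5,0,-8.5,0,0,0],[0,-8.5,0,-8.5,0,0,0],[0,-8.5,0,-8.5,0,0,0]]]'
python3 - <<'E'
from pl import *
upd([0,-8.5,0,-8.5,0,0,0])
s=bot.read_camera("side");t=bot.read_camera("top")
cv2.imwrite("pics/g1s.png",s[:,:,::-1]);cv2.imwrite("pics/g1t.png",t[:,:,::-1])
cv2.imwrite("pics/g1.png",np.hstack([cv2.resize(s[170:290,260:380],(400,400)),cv2.resize(t[180:300,240:360],(400,400))])[:,:,::-1])
E
```

```text
time: 8.55
tool_pos: [0.3878, -0.0582, 0.3746]
tcp_rot: [2.156, 1.797, 0.65]
wrist_force: [0.1, -0.0, -0.2]
width: 0.999
t 8.55 pos err mm [ 0.3471 -0.0169 -0.3897] rot err [ 0.0002 -0.0002  0.0013] F [ 0.0537 -0.0351 -0.2163] w 0.9993678265236999 q [-0.3168 -0.4553  2.3585  0.3327  0.7953 -0.3164]
```

View pics/g1.png

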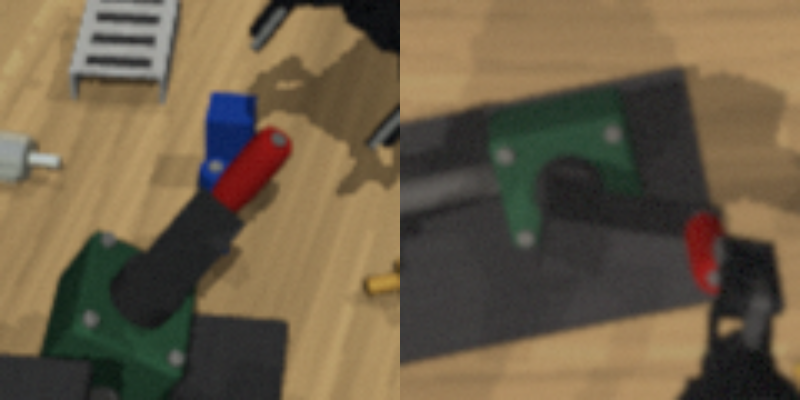

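The crank stayed home. The pin top shows at side crop (279,140) and top crop (712,278). I'll check the grip position before gripping it.

Run:
```python
from pl import *
X,e=tri((279*.3+260-.35,140*.3+170-.35),(312*.3+240-.35,278*.3+180-.35));print(X,e)
d=X-seat;print("pin l,f,n",d@l,d@f,d@n)
a=np.degrees(np.arctan2(-(d@f),-(d@l)));print("phi",a,"rad",np.hypot(d@l,d@f))
for ph in (20,a):
  G=seat+.085*-(np.cos(np.radians(ph))*l+np.sin(np.radians(ph))*f);rel(G+.212*n,ins())
```

```text
[ 0.488  -0.0412  0.194 ] 0.003089284287995316
pin l,f,n -0.07952125669655558 -0.03139213831331651 0.08046614156563303
phi 21.542327737670618 rad 0.08549325478938019
shift cm [-0.05  0.04  7.62] rot [-0.  0.  0.] rows>= 1.2
shift cm [-0.05 -0.18  7.62] rot [-0.  0.  0.] rows>= 1.2
```

Within about 2 mm. I'll move forward onto the grip and close at moderate force.

```bash
python3 -m jog '[[[0,-0.05,-0.1,3,0,0,0],[0,-0.05,-0.1,6,0,0,0],[0,-0.05,-0.1,7.5,0,0,0],[0,-0.05,-0.1,7.5,0,0,0],[1,-0.05,-0.1,7.5,0,0,0],[1,-0.05,-0.1,7.5,0,0,0],[1,-0.05,-0.1,7.5,0,0,0],[1,-0.05,-0.1,7.5,0,0,0],[1,-0.05,-0.1,7.5,0,0,0],[1,-0.05,-0.1,7.5,0,0,0],[1,-0.05,-0.1,7.5,0,0,0]]]' 30
python3 - <<'E'
from pl import *
upd([1,-0.05,-0.1,7.5,0,0,0])
p,Rm=load();d=p-seat;print("cmd l,f,n",d@l,d@f,d@n)
T=np.c_[Rm];print("R vs ins",R.from_matrix(Rm.T@ins()).as_rotvec())
s=bot.read_camera("side");t=bot.read_camera("top")
cv2.imwrite("pics/g2.png",np.hstack([cv2.resize(s[170:290,260:380],(400,400)),cv2.resize(t[180:300,240:360],(400,400))])[:,:,::-1])
E
```

```text
time: 10.02
tool_pos: [0.424, -0.0523, 0.3096]
tcp_rot: [2.154, 1.798, 0.65]
wrist_force: [-1.3, -1.3, 2.8]
width: 0.306
t 10.025 pos err mm [ 0.6096 -0.1982  0.1552] rot err [-0.0012 -0.0003 -0.0001] F [-1.3001 -1.3127  2.8476] w 0.305532352936282 q [-0.2677 -0.2923  2.3811  0.3807  0.6043 -0.3535]
cmd l,f,n -0.07935256779386154 -0.03041535328730187 0.2132252923913158
R vs ins [-0.0004  0.0002  0.0001]
```

View pics/g2.png

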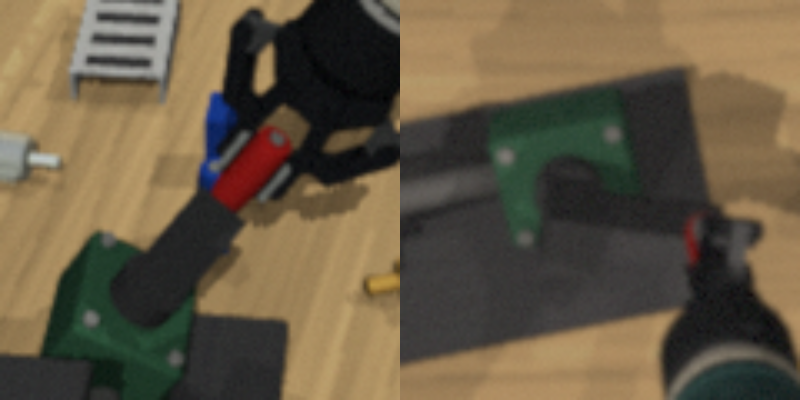

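Gripped on the sleeve at 26 mm. Next, the arc table and the pointer/marker height estimate.

Run:
```python
from pl import *
th0=181
for a in (181,1,271):
  print(a,[(round(8.5*(np.cos(np.radians(a+15*k))-np.cos(np.radians(a))),2),round(8.5*(np.sin(np.radians(a+15*k))-np.sin(np.radians(a))),2)) for k in range(1,13)])
s=cv2.imread("pics/side0.png");t=cv2.imread("pics/top0.png")
for nm,im,box in(("side",s,(230,290,290,420)),("top",t,(160,200,210,250))):
    x0,y0,x1,y1=box;h=cv2.cvtColor(im[y0:y1,x0:x1],cv2.COLOR_BGR2HSV)
    red=((h[...,0]<6)|(h[...,0]>174))&(h[...,1]>150)&(h[...,2]>60);yel=(h[...,0]>20)&(h[...,0]<32)&(h[...,1]>190)&(h[...,2]>60)
    for q,m in(("red",red),("yel",yel)):
        k,L,S,C=cv2.connectedComponentsWithStats(m.astype(np.uint8))
        print(nm,q,[(S[i]+[x0,y0,0,0,0],C[i]+[x0,y0]) for i in range(1,k) if S[i][4]>6])
a=cv2.resize(s[305:375,230:280],None,fx=8,fy=8,interpolation=2)
b=cv2.resize(t[205:245,165:205],None,fx=8,fy=8,interpolation=2);b=np.vstack([b,np.zeros((240,320,3),np.uint8)])
cv2.imwrite("pics/m1.png",np.clip(np.hstack([a,b]).astype(float)*1.5,0,255).astype(np.uint8))
```

```text
181 [(np.float64(0.33), np.float64(-2.19)), (np.float64(1.21), np.float64(-4.23)), (np.float64(2.59), np.float64(-5.97)), (np.float64(4.38), np.float64(-7.29)), (np.float64(6.44), np.float64(-8.1)), (np.float64(8.65), np.float64(-8.35)), (np.float64(10.84), np.float64(-8.02)), (np.float64(12.88), np.float64(-7.14)), (np.float64(14.61), np.float64(-5.76)), (np.float64(15.93), np.float64(-3.97)), (np.float64(16.75), np.float64(-1.91)), (np.float64(17.0), np.float64(0.3))]
1 [(np.float64(-0.33), np.float64(2.19)), (np.float64(-1.21), np.float64(4.23)), (np.float64(-2.59), np.float64(5.97)), (np.float64(-4.38), np.float64(7.29)), (np.float64(-6.44), np.float64(8.1)), (np.float64(-8.65), np.float64(8.35)), (np.float64(-10.84), np.float64(8.02)), (np.float64(-12.88), np.float64(7.14)), (np.float64(-14.61), np.float64(5.76)), (np.float64(-15.93), np.float64(3.97)), (np.float64(-16.75), np.float64(1.91)), (np.float64(-17.0), np.float64(-0.3))]
271 [(np.float64(2.19), np.float64(0.33)), (np.float64(4.23), np.float64(1.21)), (np.float64(5.97), np.float64(2.59)), (np.float64(7.29), np.float64(4.38)), (np.float64(8.1), np.float64(6.44)), (np.float64(8.35), np.float64(8.65)), (np.float64(8.02), np.float64(10.84)), (np.float64(7.14), np.float64(12.88)), (np.float64(5.76), np.float64(14.61)), (np.float64(3.97), np.float64(15.93)), (np.float64(1.91), np.float64(16.75)), (np.float64(-0.3), np.float64(17.0))]
side red [(array([244, 317,  10,  15,  89]), array([248.4045, 323.2584]))]
side yel [(array([246, 349,   4,   8,  10]), array([247.6, 351.9]))]
top red [(array([179, 221,  12,  11,  91]), array([184.9121, 226.033 ]))]
top yel []
```

View pics/m1.png

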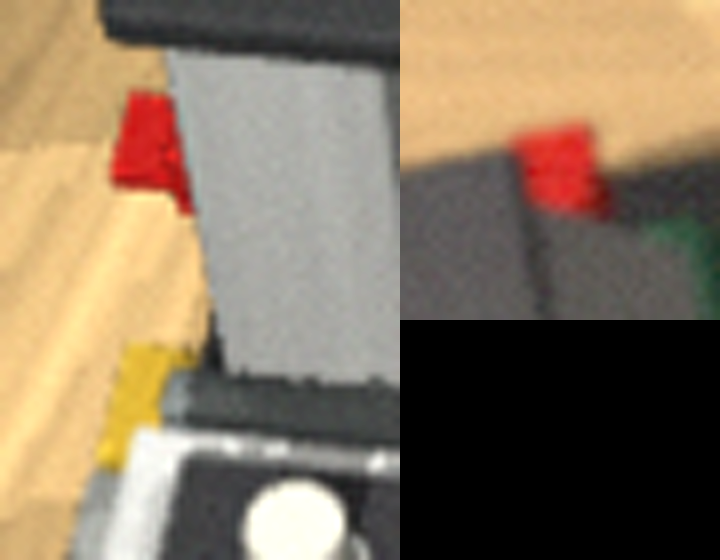

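The marker's outer corner is at side (246.2,316.4) and the pointer's at (245.9,348). First quarter turn now.

```bash
python3 -m jog '[[[1,0.08,-1.1,0,0,0,0],[1,0.33,-2.19,0,0,0,0],[1,1.21,-4.23,0,0,0,0],[1,2.59,-5.97,0,0,0,0],[1,4.38,-7.29,0,0,0,0],[1,6.44,-8.1,0,0,0,0],[1,8.65,-8.35,0,0,0,0],[1,8.65,-8.35,0,0,0,0]]]'
python3 - <<'E'
from pl import *
upd([1,8.65,-8.35,0,0,0,0])
s=bot.read_camera("side")
cv2.imwrite("pics/w1.png",cv2.resize(s[170:390,220:440],(600,600))[:,:,::-1])
E
```

```text
time: 11.12
tool_pos: [0.363, 0.05, 0.2851]
tcp_rot: [2.151, 1.801, 0.651]
wrist_force: [-6.4, -2.3, 9.3]
width: 0.306
t 11.125 pos err mm [-0.1262  0.9563  0.1285] rot err [-0.0011  0.0009 -0.0033] F [-6.3689 -2.2859  9.2988] w 0.30590853183938477 q [ 0.0371 -0.4297  2.5178  0.1304  0.5366  0.1188]
```

View pics/w1.png

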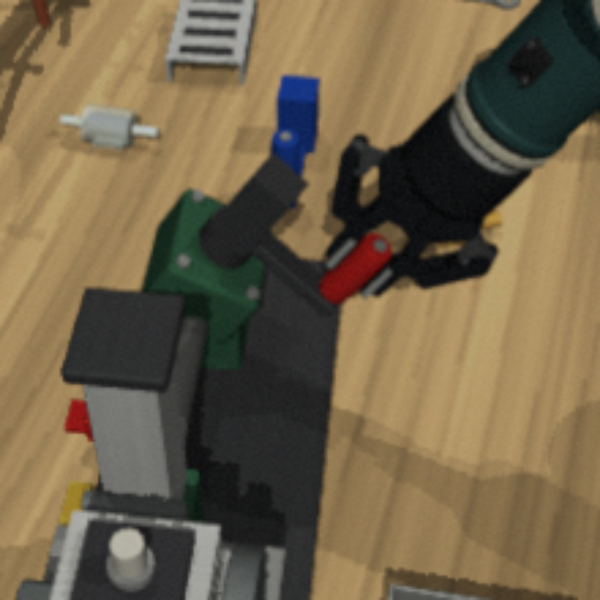

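The quarter turn worked: the crank is still seated, forces are about 11 N, and the arm now points towards the robot. I'll continue half a turn at a time.

```bash
python3 -m jog '[[[1,2.19,0.33,0,0,0,0],[1,4.23,1.21,0,0,0,0],[1,5.97,2.59,0,0,0,0],[1,7.29,4.38,0,0,0,0],[1,8.1,6.44,0,0,0,0],[1,8.35,8.65,0,0,0,0],[1,8.02,10.84,0,0,0,0],[1,7.14,12.88,0,0,0,0],[1,5.76,14.61,0,0,0,0],[1,3.97,15.93,0,0,0,0],[1,1.91,16.75,0,0,0,0],[1,-0.3,17,0,0,0,0]]]'
python3 - <<'E'
from pl import *
upd([1,-0.3,17,0,0,0,0])
s=bot.read_camera("side")
cv2.imwrite("pics/w2.png",cv2.resize(s[170:390,220:440],(600,600))[:,:,::-1])
E
```

```text
time: 12.68
tool_pos: [0.5093, 0.0122, 0.365]
tcp_rot: [2.154, 1.799, 0.652]
wrist_force: [-4.0, 1.8, 7.0]
width: 0.306
t 12.675 pos err mm [0.2882 0.0866 0.6396] rot err [-0.0007  0.0017 -0.0003] F [-4.0457  1.839   6.9967] w 0.3061108989367957 q [-0.0653 -0.1773  2.1832  0.2002  0.6331 -0.0176]
```

View pics/w2.png

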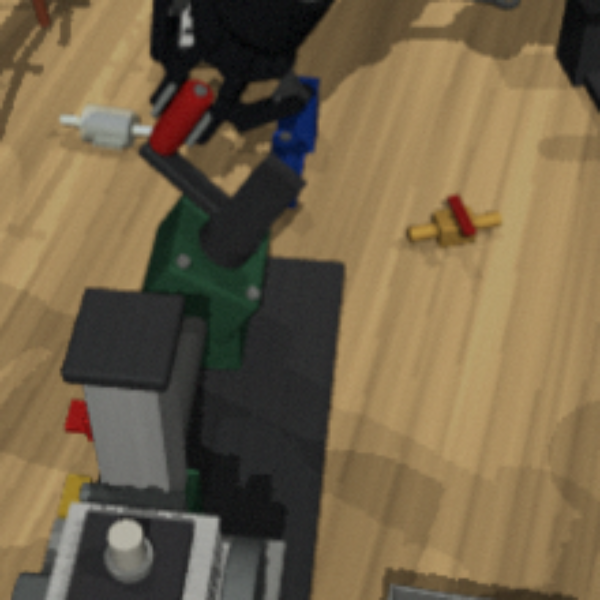

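The pointer is rising: its corner went from about row 487 to 477 in the crop, and the crank is still seated. Next half turn.

```bash
python3 -m jog '[[[1,-2.19,-0.33,0,0,0,0],[1,-4.23,-1.21,0,0,0,0],[1,-5.97,-2.59,0,0,0,0],[1,-7.29,-4.38,0,0,0,0],[1,-8.1,-6.44,0,0,0,0],[1,-8.35,-8.65,0,0,0,0],[1,-8.02,-10.84,0,0,0,0],[1,-7.14,-12.88,0,0,0,0],[1,-5.76,-14.61,0,0,0,0],[1,-3.97,-15.93,0,0,0,0],[1,-1.91,-16.75,0,0,0,0],[1,0.3,-17,0,0,0,0]]]'
python3 - <<'E'
from pl import *
upd([1,0.3,-17,0,0,0,0])
s=bot.read_camera("side");cv2.imwrite("pics/w3s.png",s[:,:,::-1])
t=bot.read_camera("top")
a=cv2.resize(s[295:365,230:280],None,fx=8,fy=8,interpolation=2)
b=cv2.resize(t[205:245,165:205],None,fx=8,fy=8,interpolation=2);b=np.vstack([b,np.zeros((240,320,3),np.uint8)])
cv2.imwrite("pics/m2.png",np.clip(np.hstack([a,b]).astype(float)*1.5,0,255).astype(np.uint8)[:,:,::-1])
E
```

```text
time: 14.22
tool_pos: [0.3628, 0.0491, 0.2849]
tcp_rot: [2.152, 1.798, 0.649]
wrist_force: [-3.1, -6.6, 7.7]
width: 0.302
t 14.225 pos err mm [-0.3275  0.1299 -0.1462] rot err [-0.0019 -0.0013 -0.0011] F [-3.0764 -6.6103  7.7254] w 0.3020897345222027 q [ 0.0355 -0.4301  2.5186  0.1276  0.5359  0.1221]
```

View pics/m2.png

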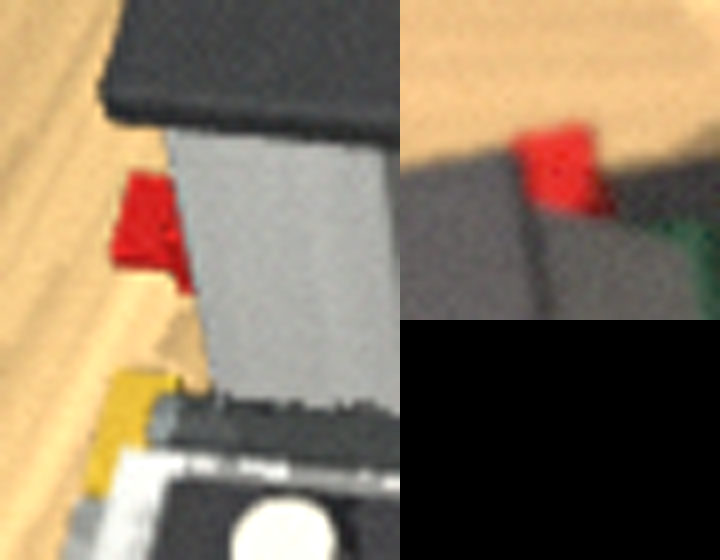

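Run:
```python
from pl import *
fh=np.array([f[0],f[1],0]);fh/=np.linalg.norm(fh)
g=lambda X:(X-[seat[0],seat[1],0])@np.c_[l,fh,[0,0,1]]
S=lambda x,y,ox,oy:((x+.5)/8-.5+ox,(y+.5)/8-.5+oy)
# marker corners: side far(-y) outer, near(+y) outer
X,e=tri(S(130,92,230,305),S(190,126,165,205));print("marker -y outer",g(X),e)
X,e=tri(S(114,186-10,230,305),S(115,132,165,205));print("marker +y outer top?",g(X),e)
# pointer corner: two obs
p1=S(128,345,230,305);p2=S(115,372,230,295)
o,v1=ray("side",p1);_,v2=ray("side",p2)
# o+a v1+ (0,0,.0225)=o+b v2
A=np.c_[v1,-v2];r=np.linalg.lstsq(A,-np.array([0,0,.0225]),rcond=None)[0];print("ptr by motion",g(o+r[0]*v1),g(o+r[1]*v2), A@r+[0,0,.0225])
for fw in (.03,.04,.05,.06):
  for p in (p1,p2):
    k=(fw-(o-[seat[0],seat[1],0])@fh)/( (v1 if p==p1 else v2)@fh);print(fw,g(o+k*(v1 if p==p1 else v2)))
```

```text
marker -y outer [0.1973 0.0756 0.1783] 2.2135098954067797e-05
marker +y outer top? [0.2173 0.0764 0.1751] 0.003509545375576321
ptr by motion [0.2133 0.0822 0.0993] [0.2134 0.0823 0.1218] [-0.0001 -0.0001  0.    ]
0.03 [0.3261 0.03   0.2905]
0.03 [0.3264 0.03   0.3076]
0.04 [0.3045 0.04   0.2539]
0.04 [0.3048 0.04   0.2721]
0.05 [0.2829 0.05   0.2172]
0.05 [0.2832 0.05   0.2366]
0.06 [0.2613 0.06   0.1806]
0.06 [0.2616 0.06   0.2011]
```

Marker top is at about z 0.178. The pointer estimate depends on its reach, and with the marker's reach the initial gap is about 55 mm. I'll keep winding and track it.

```bash
python3 -m jog '[[[1,2.19,0.33,0,0,0,0],[1,4.23,1.21,0,0,0,0],[1,5.97,2.59,0,0,0,0],[1,7.29,4.38,0,0,0,0],[1,8.1,6.44,0,0,0,0],[1,8.35,8.65,0,0,0,0],[1,8.02,10.84,0,0,0,0],[1,7.14,12.88,0,0,0,0],[1,5.76,14.61,0,0,0,0],[1,3.97,15.93,0,0,0,0],[1,1.91,16.75,0,0,0,0],[1,-0.3,17,0,0,0,0]]]'; python3 -m jog '[[[1,-2.19,-0.33,0,0,0,0],[1,-4.23,-1.21,0,0,0,0],[1,-5.97,-2.59,0,0,0,0],[1,-7.29,-4.38,0,0,0,0],[1,-8.1,-6.44,0,0,0,0],[1,-8.35,-8.65,0,0,0,0],[1,-8.02,-10.84,0,0,0,0],[1,-7.14,-12.88,0,0,0,0],[1,-5.76,-14.61,0,0,0,0],[1,-3.97,-15.93,0,0,0,0],[1,-1.91,-16.75,0,0,0,0],[1,0.3,-17,0,0,0,0]]]';  python3 - <<'E'
from pl import *
upd([1,0,0,0,0,0,0])
s=bot.read_camera("side");cv2.imwrite("pics/w4s.png",s[:,:,::-1])
t=bot.read_camera("top")
a=cv2.resize(s[295:365,230:280],None,fx=8,fy=8,interpolation=2)
b=cv2.resize(t[205:245,165:205],None,fx=8,fy=8,interpolation=2);b=np.vstack([b,np.zeros((240,320,3),np.uint8)])
cv2.imwrite("pics/m3.png",np.clip(np.hstack([a,b]).astype(float)*1.5,0,255).astype(np.uint8)[:,:,::-1])
E
```

```text
time: 15.82
tool_pos: [0.5092, 0.0122, 0.3649]
tcp_rot: [2.154, 1.799, 0.652]
wrist_force: [-3.2, 2.1, 5.8]
width: 0.301
time: 17.32
tool_pos: [0.3629, 0.0491, 0.2849]
tcp_rot: [2.152, 1.798, 0.65]
wrist_force: [-2.3, -6.5, 7.5]
width: 0.305
t 17.325 pos err mm [-0.2991  0.1291 -0.1183] rot err [-0.002  -0.0012 -0.001 ] F [-2.3346 -6.5326  7.5164] w 0.305441895594103 q [ 0.0355 -0.4301  2.5186  0.1276  0.5358  0.1221]
```

View pics/m3.png

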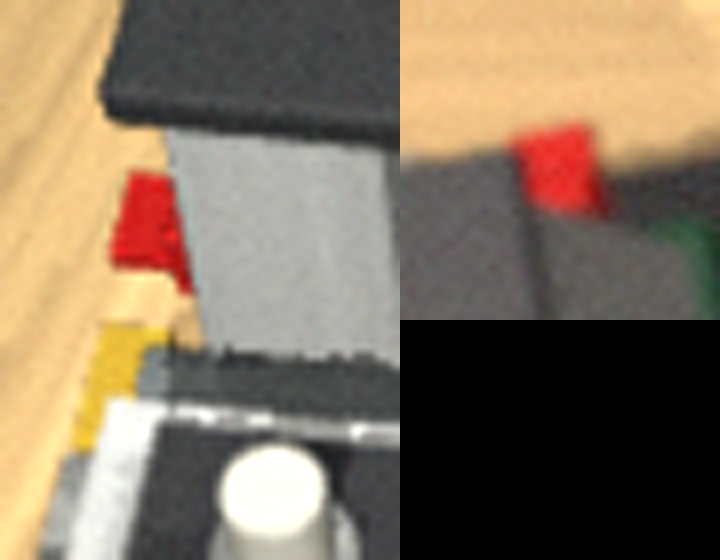

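View pics/w4s.png

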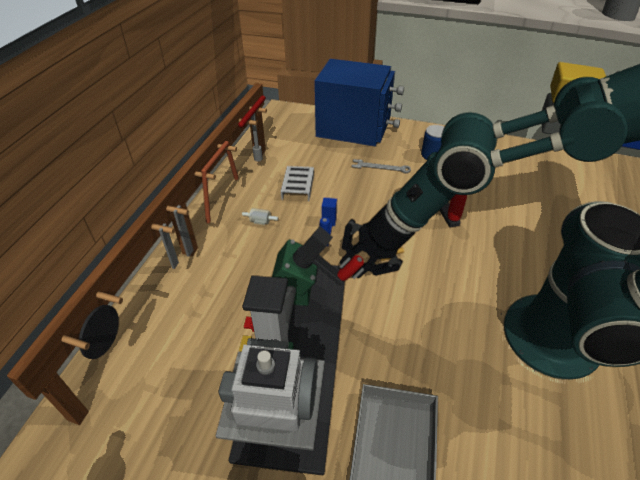

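Run:
```python
from pl import *
fh=np.array([f[0],f[1],0]);fh/=np.linalg.norm(fh)
b0=np.array([seat[0],seat[1],0])
W=lambda L,F,z:b0+L*l+F*fh+[0,0,z]
for z in(.164,.178):
  for L in(.197,.217,.222,.242):
    q=proj("top",W(L,.0756,z))[0];print(z,L,q,"crop",(q-[165,205]+.5)*8+[400,0])
# mast cap corners from side/top
for L in (.188,.252):
  for F in(-.032,.032): print("mast top",L,F,proj("top",W(L,F,.284))[0],proj("side",W(L,F,.284))[0])
```

```text
0.164 0.197 [190.3803 221.023 ] crop [607.0426 132.1841]
0.164 0.217 [181.0136 222.794 ] crop [532.1091 146.3518]
0.164 0.222 [178.6737 223.2365] crop [513.3897 149.8923]
0.164 0.242 [169.3213 225.006 ] crop [438.5704 164.0481]
0.178 0.197 [188.5086 220.2785] crop [592.0689 126.228 ]
0.178 0.217 [179.0202 222.0731] crop [516.1614 140.585 ]
0.178 0.222 [176.6499 222.5216] crop [497.199  144.1728]
0.178 0.242 [167.1762 224.3147] crop [421.41   158.5177]
mast top 0.188 -0.032 [186.6469 270.2409] [305.3899 278.9399]
mast top 0.188 0.032 [181.0565 236.0847] [265.6416 275.0717]
mast top 0.252 -0.032 [152.6707 276.5902] [298.8154 311.7997]
mast top 0.252 0.032 [147.2778 242.4574] [256.6277 307.3289]
```

No yellow is visible in the top view yet, so the pointer is still hidden under the cap edge and below the marker. The side corner is at (103,324) in the crop. Another half turn.

```bash
python3 -m jog '[[[1,2.19,0.33,0,0,0,0],[1,4.23,1.21,0,0,0,0],[1,5.97,2.59,0,0,0,0],[1,7.29,4.38,0,0,0,0],[1,8.1,6.44,0,0,0,0],[1,8.35,8.65,0,0,0,0],[1,8.02,10.84,0,0,0,0],[1,7.14,12.88,0,0,0,0],[1,5.76,14.61,0,0,0,0],[1,3.97,15.93,0,0,0,0],[1,1.91,16.75,0,0,0,0],[1,-0.3,17,0,0,0,0]]]';  python3 - <<'E'
from pl import *
upd([1,-.3,17,0,0,0,0])
s=bot.read_camera("side");cv2.imwrite("pics/w5s.png",s[:,:,::-1])
t=bot.read_camera("top");cv2.imwrite("pics/w5t.png",t[:,:,::-1])
a=cv2.resize(s[295:365,230:280],None,fx=8,fy=8,interpolation=2)
b=cv2.resize(t[205:245,165:205],None,fx=8,fy=8,interpolation=2);b=np.vstack([b,np.zeros((240,320,3),np.uint8)])
cv2.imwrite("pics/m4.png",np.clip(np.hstack([a,b]).astype(float)*1.5,0,255).astype(np.uint8)[:,:,::-1])
E
```

```text
time: 18.92
tool_pos: [0.5093, 0.0121, 0.3649]
tcp_rot: [2.154, 1.799, 0.652]
wrist_force: [-3.3, 2.5, 5.6]
width: 0.306
t 18.925 pos err mm [0.321  0.0366 0.5497] rot err [-0.0007  0.0016 -0.0002] F [-3.2814  2.4577  5.5531] w 0.3058481427974554 q [-0.0654 -0.1771  2.1833  0.2002  0.6329 -0.0175]
```

View pics/m4.png

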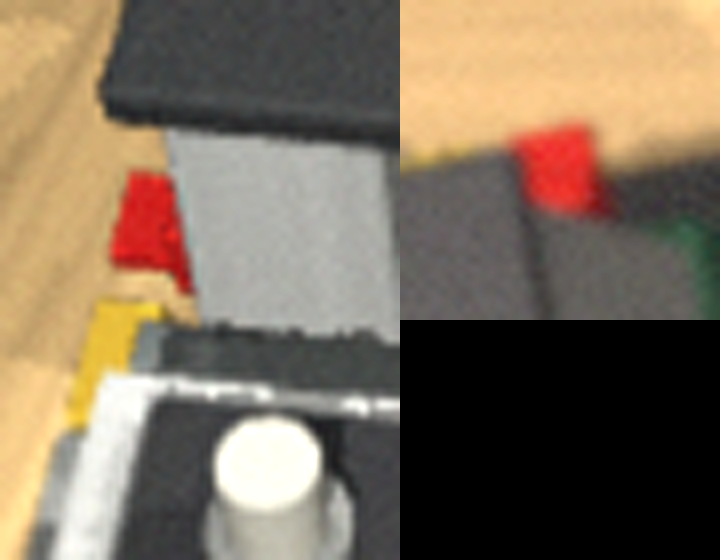

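Yellow now shows in the top view along the cap edge, around crop (400–470,158). I'll zoom further left and measure.

Run:
```python
from pl import *
s=cv2.imread("pics/w5s.png");t=cv2.imread("pics/w5t.png")
b=cv2.resize(t[212:236,150:200],None,fx=15,fy=15,interpolation=2)
a=cv2.resize(s[310:352,235:265],None,fx=13,fy=13,interpolation=2)
o=np.zeros((560,760,3),np.uint8);o[:360,:750]=b;cv2.imwrite("pics/m5.png",np.clip(o[:360].astype(float)*1.5,0,255).astype(np.uint8))
cv2.imwrite("pics/m6.png",np.clip(a.astype(float)*1.5,0,255).astype(np.uint8))
```

```text
(no output)
```

View pics/m5.png

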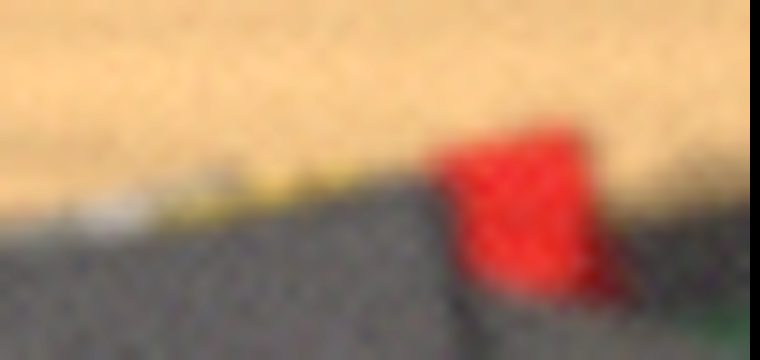

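View pics/m6.png

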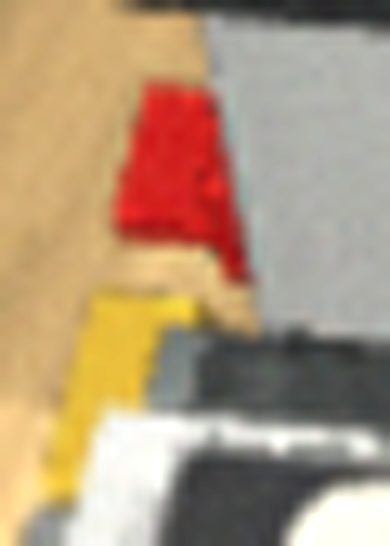

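Run:
```python
from pl import *
fh=np.array([f[0],f[1],0]);fh/=np.linalg.norm(fh)
g=lambda X:(X-[seat[0],seat[1],0])@np.c_[l,fh,[0,0,1]]
sp=lambda x,y:((x+.5)/13-.5+235,(y+.5)/13-.5+310)
tp=lambda x,y:((x+.5)/15-.5+150,(y+.5)/15-.5+212)
X,e=tri(sp(98,289),tp(365,172));print("ptr -y outer",g(X),e)
X,e=tri(sp(98,289),tp(365,165));print("ptr -y outer'",g(X),e)
X,e=tri(sp(146,82),tp(580,128));print("mrk -y outer",g(X),e)
X,e=tri(sp(118,226),tp(440,155));print("mrk +y outer",g(X),e)
# side-only: heights for which outer edge has same fh as marker's -y corner at z=.178
o,v=ray("side",sp(146,82));m=g(o+v*(.178-o[2])/v[2]);print("m",m)
o,v=ray("side",sp(118,226));print("m+y",g(o+v*(.178-o[2])/v[2]))
o,v=ray("side",sp(98,289));
for z in(.155,.16,.165,.17,.175,.18):print(z,g(o+v*(z-o[2])/v[2]))
# l-only top: pointer right end col 174 , for fh same
for z in (.16,.17,.18):print(z,g(onz("top",tp(365,172),z)))
```

```text
ptr -y outer [0.2284 0.0755 0.1756] 0.0012291991245335532
ptr -y outer' [0.2283 0.076  0.1754] 0.0021365099087467857
mrk -y outer [0.1973 0.0758 0.1788] 0.00045148128363600856
mrk +y outer [0.2179 0.0757 0.1749] 0.001732213837160262
m [0.1967 0.0758 0.178 ]
m+y [0.2199 0.0739 0.178 ]
0.155 [0.2153 0.0809 0.155 ]
0.16 [0.2185 0.0794 0.16  ]
0.165 [0.2217 0.078  0.165 ]
0.17 [0.2248 0.0765 0.17  ]
0.175 [0.228 0.075 0.175]
0.18 [0.2312 0.0736 0.18  ]
0.16 [0.233  0.0786 0.16  ]
0.17 [0.2302 0.077  0.17  ]
0.18 [0.2273 0.0754 0.18  ]
```

Run:
```python
from pl import *
fh=np.array([f[0],f[1],0]);fh/=np.linalg.norm(fh)
g=lambda X:(X-[seat[0],seat[1],0])@np.c_[l,fh,[0,0,1]]
sp=lambda x,y:((x+.5)/13-.5+235,(y+.5)/13-.5+310)
tp=lambda x,y:((x+.5)/15-.5+150,(y+.5)/15-.5+212)
for y in(470,485,500):
  X,e=tri(sp(98-(y-289)*48/208,y),tp(165,195));print(y,"ptr +y outer",g(X),e)
def edge(z,a,b):
  A=[];
  for p in(a,b):
    o,v=ray("side",sp(*p));A.append(g(o+v*(z-o[2])/v[2]))
  return A
print("marker edge",edge(.178,(146,82),(118,226)))
for z in(.165,.172,.178):print(z,"ptr edge",edge(z,(98,289),(52,490)))
# HSV yellow profile in top image
t=cv2.imread("pics/w5t.png");h=cv2.cvtColor(t,cv2.COLOR_BGR2HSV)
for y in range(221,230):print(y,[(int(h[y,x,0]),int(h[y,x,1]),int(h[y,x,2])) for x in range(158,178,1)])
```

```text
470 ptr +y outer [0.256  0.0758 0.1755] 0.004585940482173733
485 ptr +y outer [0.2568 0.0763 0.173 ] 0.004391504319712579
500 ptr +y outer [0.2576 0.0768 0.1706] 0.004196283425807411
marker edge [array([0.1967, 0.0758, 0.178 ]), array([0.2199, 0.0739, 0.178 ])]
0.165 ptr edge [array([0.2217, 0.078 , 0.165 ]), array([0.2528, 0.0763, 0.165 ])]
0.172 ptr edge [array([0.2261, 0.0759, 0.172 ]), array([0.2569, 0.0743, 0.172 ])]
0.178 ptr edge [array([0.2299, 0.0741, 0.178 ]), array([0.2605, 0.0725, 0.178 ])]
221 [(18, 111, 161), (17, 110, 158), (17, 110, 160), (16, 114, 159), (18, 115, 159), (16, 112, 160), (17, 108, 160), (18, 108, 161), (17, 110, 162), (16, 112, 161), (17, 110, 162), (17, 115, 162), (18, 116, 161), (16, 111, 161), (17, 115, 160), (17, 108, 161), (17, 110, 160), (17, 110, 160), (17, 111, 158), (17, 111, 158)]
222 [(17, 111, 154), (17, 107, 157), (17, 117, 155), (17, 113, 154), (17, 110, 157), (17, 109, 152), (17, 110, 151), (17, 113, 149), (17, 110, 153), (17, 113, 162), (18, 112, 159), (17, 114, 159), (17, 117, 155), (18, 117, 159), (18, 119, 157), (18, 119, 156), (17, 1
[... 1421 characters left out ...]
9, 71), (10, 11, 68), (0, 19, 67), (20, 24, 65), (0, 8, 65), (15, 15, 68), (0, 11, 70), (12, 19, 66), (18, 18, 70), (8, 15, 68), (15, 16, 64)]
228 [(15, 29, 71), (10, 22, 69), (9, 26, 68), (15, 23, 68), (20, 12, 66), (10, 11, 69), (12, 20, 64), (0, 8, 66), (162, 20, 64), (160, 12, 65), (12, 19, 68), (160, 12, 65), (0, 11, 69), (30, 4, 65), (0, 11, 67), (10, 22, 71), (170, 11, 69), (10, 12, 66), (165, 8, 68), (0, 14, 71)]
229 [(0, 8, 67), (8, 16, 65), (10, 12, 66), (165, 8, 65), (150, 4, 66), (0, 8, 63), (10, 12, 66), (10, 12, 65), (0, 4, 66), (6, 19, 67), (8, 15, 67), (15, 23, 66), (0, 15, 67), (10, 12, 65), (0, 15, 67), (38, 15, 66), (174, 18, 69), (0, 19, 67), (170, 11, 67), (170, 12, 64)]
```

The current estimate has the pointer about 2 ± 2.5 mm below the marker. I'll wind another 45° (2.25 mm) and measure again on averaged frames.

```bash
python3 -m jog '[[[1,-2.19,-0.33,0,0,0,0],[1,-4.23,-1.21,0,0,0,0],[1,-5.97,-2.59,0,0,0,0],[1,-5.97,-2.59,0,0,0,0]]]';  python3 - <<'E'
from pl import *
upd([1,-5.97,-2.59,0,0,0,0])
s=np.mean([bot.read_camera("side").astype(float) for _ in range(8)],0);t=np.mean([bot.read_camera("top").astype(float) for _ in range(8)],0)
np.savez("avg1.npz",s=s,t=t)
b=cv2.resize(t[212:236,150:200],None,fx=15,fy=15,interpolation=2)
a=cv2.resize(s[310:352,235:265],None,fx=13,fy=13,interpolation=2)
cv2.imwrite("pics/n5.png",np.clip(b*1.5,0,255).astype(np.uint8)[:,:,::-1])
cv2.imwrite("pics/n6.png",np.clip(a*1.5,0,255).astype(np.uint8)[:,:,::-1])
E
```

```text
time: 19.52
tool_pos: [0.4774, -0.0413, 0.3408]
tcp_rot: [2.157, 1.799, 0.648]
wrist_force: [-4.3, -2.2, 6.5]
width: 0.305
t 19.525 pos err mm [-1.317  -0.3262 -1.161 ] rot err [ 0.0021 -0.0002  0.0012] F [-4.2683 -2.1944  6.5265] w 0.3052636301740806 q [-0.2049 -0.2119  2.2581  0.3154  0.6287 -0.2361]
```

View pics/n5.png

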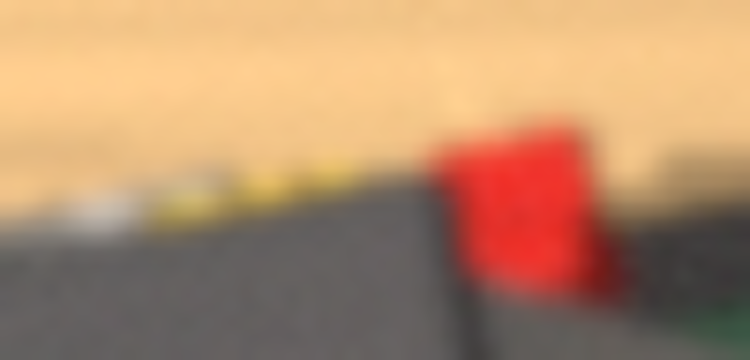

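View pics/n6.png

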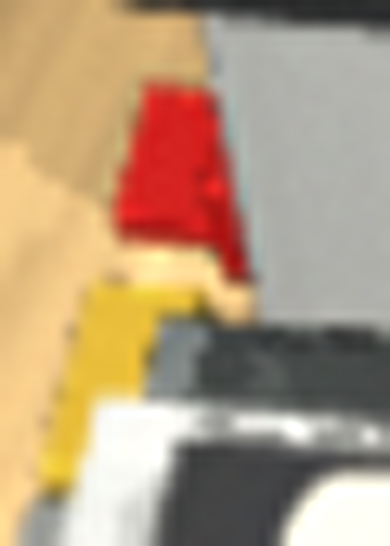

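Run:
```python
from pl import *
d=np.load("avg1.npz");s,t=d["s"],d["t"]
sat=lambda im:(im.max(2)-im.min(2))/im.max(2)
T=sat(t);S=sat(s)
np.set_printoptions(precision=2,suppress=True,linewidth=200)
print("top sat rows 220-227 cols 157-192");print(T[220:228,157:192])
print("side sat rows 312-350 cols 236-254");print(np.c_[np.arange(312,352),S[312:352,236:254]])
```

```text
top sat rows 220-227 cols 157-192
[[0.44 0.44 0.44 0.44 0.44 0.44 0.44 0.43 0.44 0.44 0.44 0.44 0.44 0.44 0.44 0.44 0.44 0.44 0.44 0.44 0.44 0.45 0.46 0.47 0.48 0.49 0.5  0.53 0.56 0.59 0.6  0.54 0.48 0.45 0.44]
 [0.44 0.44 0.44 0.44 0.44 0.44 0.43 0.44 0.44 0.44 0.44 0.44 0.44 0.44 0.44 0.44 0.44 0.44 0.44 0.44 0.45 0.47 0.52 0.56 0.59 0.62 0.63 0.67 0.7  0.72 0.73 0.65 0.51 0.45 0.44]
 [0.44 0.43 0.43 0.43 0.43 0.43 0.42 0.42 0.43 0.44 0.45 0.45 0.46 0.46 0.47 0.49 0.46 0.45 0.43 0.43 0.45 0.53 0.62 0.69 0.73 0.75 0.76 0.78 0.8  0.8  0.78 0.71 0.55 0.47 0.44]
 [0.43 0.41 0.4  0.39 0.39 0.37 0.36 0.37 0.42 0.47 0.49 0.5  0.5  0.52 0.54 0.54 0.5  0.44 0.39 0.39 0.41 0.51 0.65 0.76 0.79 0.8  0.82 0.8  0.82 0.81 0.8  0.74 0.61 0.48 0.44]
 [0.34 0.33 0.33 0.34 0.34 0.34 0.34 0.37 0.45 0.53 0.56 0.56 0.56 0.53 0.52 0.48 0.42 0.34 0.27 0.23 0.25 0.35 0.59 0.73 0.79 0.8  0.83 0.82 0.81 0.82 0.81 0.78 0.64 0.49 0.45]
 [0.2  0.21 0.26 0.35 0.41 0.45 0.46 0.48 0.5  0.52 0.53 0.5  0.43 0.37 0.31 0.26 0.18 0.12 0.1  0.08 0.09 0.14 0.38 0.66 0.8  0.8  0.83 0.8  0.8  0.82 0.82 0.79 0.67 0.51 0.43
[... 5134 characters left out ...]
0.02   0.02   0.02]
 [347.     0.43   0.42   0.56   0.68   0.42   0.07   0.02   0.03   0.03   0.03   0.03   0.02   0.01   0.02   0.01   0.01   0.01   0.01]
 [348.     0.42   0.31   0.23   0.25   0.15   0.04   0.02   0.02   0.02   0.02   0.03   0.02   0.02   0.02   0.01   0.01   0.01   0.01]
 [349.     0.38   0.15   0.05   0.04   0.04   0.03   0.02   0.02   0.03   0.03   0.02   0.02   0.01   0.01   0.01   0.01   0.02   0.05]
 [350.     0.27   0.07   0.04   0.03   0.02   0.03   0.02   0.03   0.03   0.02   0.02   0.02   0.02   0.01   0.01   0.02   0.01   0.04]
 [351.     0.2    0.03   0.04   0.03   0.03   0.03   0.03   0.02   0.03   0.03   0.02   0.01   0.01   0.02   0.02   0.01   0.03   0.02]]
```

Run:
```python
from pl import *
fh=np.array([f[0],f[1],0]);fh/=np.linalg.norm(fh)
g=lambda X:(X-[seat[0],seat[1],0])@np.c_[l,fh,[0,0,1]]
for nm,a,b in(("ptr",(241.4,331.3),(173.5,222.9)),("ptr+.4",(241.4,331.3),(173.9,222.85)),("mrk",(245.6,316.3),(188.35,220.0)),("mrk+y",(243.3,326.6),(179.1,221.8))):
    X,e=tri(a,b);print(nm,g(X),e)
```

```text
ptr [0.2287 0.0759 0.1773] 0.0004250973594222964
ptr+.4 [0.2282 0.0761 0.1764] 0.00025778862578606474
mrk [0.1973 0.0762 0.1775] 0.0002867188787836544
mrk+y [0.2174 0.076  0.1751] 0.001102369280295025
```

The subpixel corners give pointer z of about 0.177 and marker z of 0.1775, with the same reach, so they are level to about 1 mm. I'll release and retreat along the tool axis.

```bash
python3 -m jog '[[[0.4,0,0,0,0,0,0],[0,0,0,0,0,0,0],[0,0,0,0,0,0,0],[0,0,0,0,0,0,0],[0,0,0,0,0,0,0],[0,0,0,-3,0,0,0],[0,0,0,-7,0,0,0],[0,0,0,-11,0,0,0],[0,0,0,-11,0,0,0],[0,0,0,-11,0,0,0]]]';  python3 - <<'E'
from pl import *
upd([0,0,0,-11,0,0,0])
s=bot.read_camera("side");t=bot.read_camera("top")
cv2.imwrite("pics/z1.png",np.hstack([cv2.resize(s[170:370,220:420],(400,400)),cv2.resize(t[150:350,170:370],(400,400))])[:,:,::-1])
S=(s.max(2)-s.min(2))/s.max(2).astype(float)
np.set_printoptions(precision=2,suppress=True,linewidth=200);print(S[329:336,238:250])
cv2.imwrite("pics/z1s.png",s[:,:,::-1])
E
```

```text
time: 21.58
tool_pos: [0.4248, -0.0502, 0.4364]
tcp_rot: [2.155, 1.799, 0.649]
wrist_force: [-0.3, 0.0, -0.3]
width: 1.002
t 21.575 pos err mm [ 0.2333  0.0264 -0.8102] rot err [ 0.0003 -0.0001  0.0001] F [-0.2672  0.0062 -0.2695] w 1.0015436031370257 q [-0.2614 -0.4143  2.2198  0.2756  0.8727 -0.2095]
[[0.44 0.44 0.43 0.44 0.45 0.45 0.45 0.44 0.44 0.45 0.45 0.45]
 [0.45 0.43 0.45 0.43 0.45 0.45 0.44 0.43 0.43 0.44 0.43 0.44]
 [0.44 0.45 0.43 0.46 0.53 0.53 0.5  0.46 0.46 0.45 0.46 0.46]
 [0.43 0.44 0.44 0.54 0.69 0.73 0.71 0.69 0.7  0.72 0.69 0.7 ]
 [0.43 0.44 0.44 0.62 0.74 0.74 0.76 0.75 0.76 0.74 0.72 0.73]
 [0.44 0.44 0.45 0.64 0.73 0.75 0.74 0.75 0.75 0.52 0.36 0.38]
 [0.44 0.45 0.48 0.69 0.73 0.74 0.75 0.75 0.72 0.13 0.05 0.05]]<stdin>:5: RuntimeWarning: invalid value encountered in divide
```

View pics/z1.png

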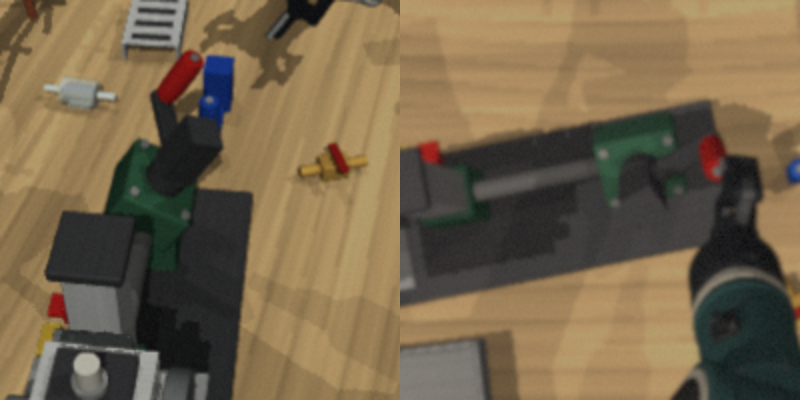

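Run:
```python
from pl import *
t=bot.read_camera("top");s=bot.read_camera("side")
a=cv2.resize(s[185:275,270:340],None,fx=6,fy=6,interpolation=2)
b=cv2.resize(t[205:265,270:340],None,fx=6,fy=6,interpolation=2);b=np.vstack([b,np.zeros((180,420,3),np.uint8)])
o=np.clip(np.hstack([a[:,:380],b]).astype(float)*1.7,0,255).astype(np.uint8);cv2.imwrite("pics/z2.png",o[:,:,::-1])
```

```text
(no output)
```

View pics/z2.png

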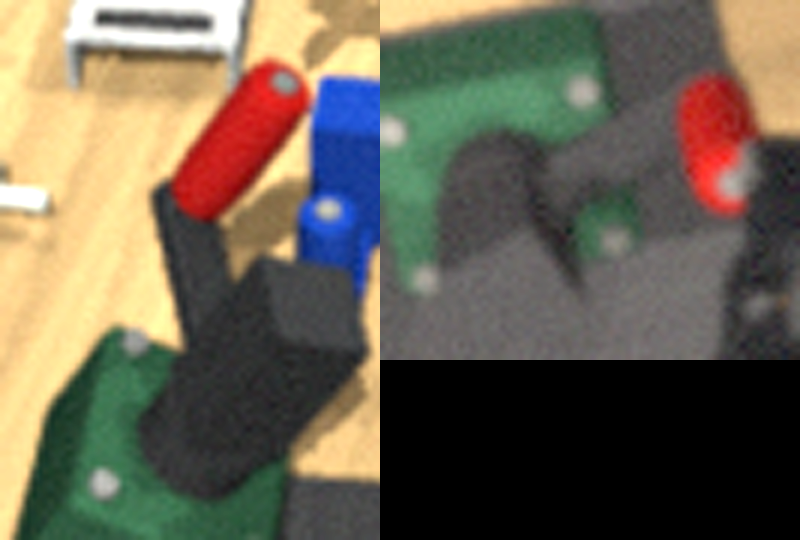

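Run:
```python
from pl import *
X,e=tri((285.5/6-.5+270,82.5/6-.5+185),(353/6-.5+270,185/6-.5+205));d=X-seat
print("pin l,f,n",d@l,d@f,d@n,"r",np.hypot(d@l,d@f),e)
# hub top face centre in side at h=.066 on axis
print(proj("side",seat+.066*n),"seen",np.mean([(262,258),(352,278),(364,352),(275,338)],0)/6+[270-.5,185-.5], "per mm",(proj("side",seat+.071*n)-proj("side",seat+.066*n))/5)
print(bot.read_state()["time"])
```

```text
pin l,f,n -0.07985836018343503 0.031448151993828596 0.0798620387087162 r 0.08582740794766079 0.0014148884579612668
[[321.6065 235.3448]] seen [321.7083 235.5833] per mm [[ 0.2475 -0.2901]]
21.775
```

The crank is home: the pin is 79.9 mm above the seat (expected about 80), and the hub top is within 0.3 px of the prediction. The pointer hasn't moved since release, and the gripper is clear. I'll hand in.

```bash
python3 -c "
from workcell import bot
print(bot.finish_job())"
```

```text
the job is handed in; nothing more can be done
None
```

The crank is fully home on the square shaft, wound 2.875 turns clockwise, and the pointer is level with the marker. I let go of it, backed the gripper off 110 mm along the shaft axis and handed the job in at about 21.8 s. No verdict is reported.

- **Crank seating:** while fitting, it took a firm push of about 55 N with no further travel. After release, the pin top measured 79.9 mm above the shaft seat (about 80 expected), and the hub top was within 0.3 px of where it should be.
- **Pointer level:** matching corners in both cameras put the pointer's top edge at about 177 mm and the marker's at 177.5 mm.
- **Checks that disagreed:** one marker corner triangulated about 2 mm lower than the other. A single-view line comparison suggested the pointer might be about 3 mm high, but its uncertainty was about as large. All of these are within the 5 mm tolerance.
- **After release:** the side view showed no change in the pointer, and I saw no sign that the marker or bystanders had moved. I judged those by eye from the pictures and did not measure them again.

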